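# Load a dead-weight spring tester to its mark

## Robot

A 6-joint arm with a two-finger parallel gripper is mounted at the origin on the work surface. World frame = base frame: x ahead of the robot, y to its left, z up, the work surface at z = 0. Lengths are in m, angles in rad, forces in N, time in s.
With the tool pointing down it reaches from about 0.3 to 0.85 m from the base axis. Payload 5.4 kg.
Tool frame: the origin (TCP) lies on the centre line of the jaws, within the pads' length; the fingertips stand 8 mm ahead of it and the grasp point (between the pads) lies 11 mm behind it; z points along the fingers, y is the direction in which the jaws open and shut (so a half turn about z gives the same grasp; the last joint's range is limited). The gripper opens to 85 mm and grips with 20 to 120 N. Pads are 22 mm wide; open, the fingers measure 114 mm over their backs; the gripper's body (76 mm by 85 mm) begins 54 mm behind the grasp point. The pads swing forward as they close: fully open they stand 13 mm farther back than shut.
Start: joints at [-1.542, 0.158, 1.597, -0, 1.386, -0.21], TCP at [0.136, -0.559, 0.206] pointing down, gripper open.
Joint ranges: [-2.91, 2.91], [-0.94, 2.29], [0.18, 2.7], [-1.29, 4.43], [0.17, 2.64], [-3, 3]. Speed limits (rad/s): [2.57, 2.57, 3.14, 3.14, 3.14, 3.14].

## Interface

Orientations are given as a 3x3 rotation matrix whose columns are the frame's x, y, z axes.
In Python, from bench import readout, cams, ctrl, spotter gives the robot as it stands.
- The arm moves only by the shell command python3 -m creep 'ROWS' [FORCE]. ROWS is JSON, a list of rows, each an object with "linear": the shift along the tool's x, y, z in mm, a list of three; "turn": the turn about the tool's z in degrees; "fingers": the closure, from -1 (fully open) to 1 (shut). A call has exactly 8 rows; each row shifts and turns the commanded pose from where the row before left it, along the tool's axes as they then stand; what a row does not reach is not made up. A row lasts 1/10 s, in which the tool goes at most 50 mm and 8.59 degrees, less where a joint would pass 70% of its speed; a pose out of reach is approached as far as the arm can. A call with a gripper value outside its range is refused whole. The fingers move at their own pace and stop on an object; FORCE is the grip in N (left out, the last holds). Time passes only in rows, so rows that do not move let the fingers close, or fill a call up. It gives the time, the measured TCP pose, the force and the opening at its end, in the units of the state.
- readout.read_state(): the state, without advancing time (a new reading comes with each control period).
- cams.read_camera(name): name is "scene" or "top" or "wrist"; returns the picture (480x640x3 uint8, red, green, blue); there is no depth.
- cams.get_calibration(name): a dict with "mtx" (3x3 intrinsics, pixels), "rvec" (rotation vector, rad) and "tvec" (3), from world to camera coordinates, as OpenCV has them. Camera axes: x right, y down, z forward; pixel columns grow to the right and rows downward; lengths in m; the calibration is good to about 2 mm. A picture is of the moment at which its call begins: read the wrist's pose just before it. get_calibration takes no time and is no camera call; for the wrist camera it gives the pose at the moment of the call.
- ctrl.job_done(): hands the job in, once; it reports no verdict.
Trained networks look in the newest picture that a camera, given by its name, has taken for a name from the list of things; names that differ only in an ending like _2 or _b are one class to them, and where a whole thing is asked for, a point or a joint stands for the part that bears it (a point fixed in the world has none). Each returns a list of dicts, best first, with "conf" (0 to 1); they miss things now and then, are a little off and sometimes report something else, mostly with a low value. They report only what shows in the picture. A call takes as long as a camera call. They do not tell look-alikes from the thing itself.
- spotter.look_for(camera, thing): "rect" ([centre column, centre row, width, height] in pixels, round what is visible of it).
The state is a dict: "t": time; "qpos": joint angles; "joint_velocities": joint speeds; "tau": joint torques, N m; "position": TCP position; "tcp_rot": TCP orientation; "ft_force": force on the tool from outside, world axes, zero at the start; "ft_torque": the same for the moment, N m; "finger_gap": opening from 0.0 (shut) to 1.0 (fully open).
Only numpy, scipy, OpenCV 4.12 (cv2) and the standard library are available. Lean on these libraries where they do the work, as an engineer would, in place of code of your own. Each camera call takes 0.05 s, during which the arm holds its last target. There are 200 camera calls.

## Task

Test the spring: thread the loose steel ring weights one at a time over the spindle of the spring tester's pan until its orange pointer stands in the green band of the rule. Feel each ring on to the spindle and set it down on the pan or on the rings below, without dropping it and without ever pressing the pointer down to the red line. Leave the rings you do not need lying on the mat and disturb nothing else on the bench.

Things in the scene. Friction and masses are not known exactly. Their poses are not given: they have to be found in the camera images.
- tester: Dead-weight spring tester, fixed: blue cast base 150 x 150 x 20 mm, on it a coil spring, and on the spring a flat round aluminium pan, 120 mm across, 5 mm thick. Origin at the centre of the base's underside, z up. The rule stands on its +y side.
- tester_axis (a point): Nominal axis of the tester, fixed to its base, 125 mm above the bench: height of the pan's top face at pan 0. On the pan stands an upright steel spindle, 16 mm thick, flat end with 1.5 mm bevel, rising 49 mm above the pan's face, sinking with it. The pan sits turned any way and its spindle is off centre: 3 to 6 mm from this axis in an unmeasured, constant direction; find it by feel or sight.
- rule (a point): Middle of the green band on the tester's rule, 86 mm above the bench, 98 mm from the axis. White upright plate 30 mm wide, 6 mm thick, top 145 mm above the bench; on both faces a green band 12 mm high and below it a red line. An orange fork pointer under the pan, sinking with it, straddles it.
- pan (a joint): How far the pan has sunk, m (0 up, stop at 0.052). Spring 270 N/m, damped, settles in 0.5 s; starts at 0.005 to 0.014 by its own weight. Pointer in the green band from 0.025 to 0.037, at the red line at 0.046. A ring sinks it 7 to 9 mm: two or three are needed. The band is wider than one ring's step.
- mat: Black rubber mat, 210 x 190 x 4 mm, fixed; origin at the centre of its underside, x along the 210 mm side. The rings lie on it at x = -12 and +62 mm, y = -48 and +48 mm, with about 40 mm for fingers on the sides of each ring that face along the mat's y, under 20 mm along x. A small rotor lies at about x = -78 mm.
- ring1: Steel ring weight 1 of 4, all alike: 54 mm outside, 19 mm bore, 14 mm thick, about 0.22 kg (each 10 percent either way), lying flat on the mat; origin at the centre of its underside, z along the bore. Grip it across its outside with the fingertips.
- ring2: Steel ring weight 2 of 4, all alike: 54 mm outside, 19 mm bore, 14 mm thick, about 0.22 kg (each 10 percent either way), lying flat on the mat; origin at the centre of its underside, z along the bore. Grip it across its outside with the fingertips.
- ring3: Steel ring weight 3 of 4, all alike: 54 mm outside, 19 mm bore, 14 mm thick, about 0.22 kg (each 10 percent either way), lying flat on the mat; origin at the centre of its underside, z along the bore. Grip it across its outside with the fingertips.
- ring4: Steel ring weight 4 of 4, all alike: 54 mm outside, 19 mm bore, 14 mm thick, about 0.22 kg (each 10 percent either way), lying flat on the mat; origin at the centre of its underside, z along the bore. Grip it across its outside with the fingertips.
- rotor: Small black plastic distributor rotor, about 40 mm long and 20 mm high, on the mat; leave alone. Origin in the middle of its foot.
- screwdriver: Yellow-handled screwdriver, 170 mm long, lying between mat and tester; leave alone. Origin near its middle, underneath.
- wrench: Steel spanner, 170 mm long, lying beyond the work; leave alone. Origin near its middle, underneath.
- dist_cap: Black distributor cap, 72 mm across and 50 mm high with brass-tipped towers; leave alone. Origin at the centre of its underside.
- distributor: Aluminium distributor body standing on its foot, 127 mm high; leave alone. Origin at the centre of its underside.
- cup: Small aluminium bowl, 64 mm across, 40 mm high; leave alone. Origin at the centre of its underside.
- screw_jar: Amber glass jar with red lid, 66 mm across, 95 mm high; leave alone. Origin at the centre of its underside.
Things that resemble listed ones, but are neither listed nor needed, are in the scene too. What is shaped like the ring2 but pink or yellow is not meant.

How it is judged:
On the way, in this order (a step that is already met when the one before it is completed fails the run):
1. one ring alone is threaded on the spindle, let go and the pan has settled ((((horizontal distance between ring1 and tester_axis below 0.01 m and angle between ring1's own z axis and vertical below 0.12 rad and z of ring1 in the frame of tester_axis below 0.012 m) and horizontal distance between each of ring2, ring3, ring4 and tester_axis above 0.06 m) or ((horizontal distance between ring2 and tester_axis below 0.01 m and angle between ring2's own z axis and vertical below 0.12 rad and z of ring2 in the frame of tester_axis below 0.012 m) and horizontal distance between each of ring1, ring3, ring4 and tester_axis above 0.06 m) or ((horizontal distance between ring3 and tester_axis below 0.01 m and angle between ring3's own z axis and vertical below 0.12 rad and z of ring3 in the frame of tester_axis below 0.012 m) and horizontal distance between each of ring1, ring2, ring4 and tester_axis above 0.06 m) or ((horizontal distance between ring4 and tester_axis below 0.01 m and angle between ring4's own z axis and vertical below 0.12 rad and z of ring4 in the frame of tester_axis below 0.012 m) and horizontal distance between each of ring1, ring2, ring3 and tester_axis above 0.06 m)) and velocity of joint pan between -0.01 and 0.01 m/s and contact force between the fingers and anything else below 0.05 N), for 0.2 s.
2. further rings have been added, let go, and the pan has settled with its pointer in the green band (value of joint pan between 0.025 and 0.037 m and velocity of joint pan between -0.01 and 0.01 m/s and contact force between the fingers and anything else below 0.05 N), for 0.2 s.
At the end, for the whole second after the job is handed in: The pan is at rest between 25 and 37 mm down (pointer in the green band); every ring is either threaded flat on the spindle (bore within 10 mm of the tester's nominal axis, tilted less than 0.12 rad) or still lying flat on the mat within 40 mm of where it started; all are released and still (value of joint pan between 0.025 and 0.037 m and velocity of joint pan between -0.01 and 0.01 m/s and ((horizontal distance between ring1 and tester_axis below 0.01 m and angle between ring1's own z axis and vertical below 0.12 rad and z of ring1 in the frame of tester_axis below 0.012 m) or (distance of ring1 from where it was at the start of the episode below 0.04 m and angle between ring1's own z axis and vertical below 0.12 rad)) and ((horizontal distance between ring2 and tester_axis below 0.01 m and angle between ring2's own z axis and vertical below 0.12 rad and z of ring2 in the frame of tester_axis below 0.012 m) or (distance of ring2 from where it was at the start of the episode below 0.04 m and angle between ring2's own z axis and vertical below 0.12 rad)) and ((horizontal distance between ring3 and tester_axis below 0.01 m and angle between ring3's own z axis and vertical below 0.12 rad and z of ring3 in the frame of tester_axis below 0.012 m) or (distance of ring3 from where it was at the start of the episode below 0.04 m and angle between ring3's own z axis and vertical below 0.12 rad)) and ((horizontal distance between ring4 and tester_axis below 0.01 m and angle between ring4's own z axis and vertical below 0.12 rad and z of ring4 in the frame of tester_axis below 0.012 m) or (distance of ring4 from where it was at the start of the episode below 0.04 m and angle between ring4's own z axis and vertical below 0.12 rad)) and linear speed of each of ring1, ring2, ring3, ring4 below 0.02 m/s); the robot touches nothing.
It fails at once if the pan is pressed down so that the pointer reaches the red line (46 mm) (value of joint pan above 0.046 m).
It fails at once if a ring is dropped on the pan, or the pan struck, so that it jolts down faster than 0.2 m/s (velocity of joint pan above 0.2 m/s).
It fails at once if a bystander is shifted more than 30 mm (distance of any of rotor, screwdriver, wrench, dist_cap, distributor, cup, screw_jar from where it was at the start of the episode above 0.03 m).
It also fails if it takes over 72 s, if anything falls off the work surface, if the arm or the gripper's body presses on something with over 40 N, if the wrist force passes 120 N, or if a joint passes its speed limit or range.

## Working session

There is one attempt and no reset: what is moved stays moved. The work goes in short steps, Python scripts to look and compute and a shell command to move; the robot and the scene stay as the last step left them, time stands still between calls to the robot, and variables do not carry over. Pictures are saved under pics/ and viewed, about 8 in all and at most 12, crops included, and the job is handed in when it is done.

```bash
mkdir -p pics
cat > h.py <<'E'
import numpy as np, cv2
from bench import readout, cams, ctrl, spotter
def snap(n,f=None):
    im=cams.read_camera(n)
    if f: cv2.imwrite('pics/'+f,cv2.cvtColor(im,cv2.COLOR_RGB2BGR))
    return im
def ray(c,uv):
    R=cv2.Rodrigues(np.array(c['rvec'],float))[0]; t=np.array(c['tvec'],float).ravel()
    d=R.T@np.linalg.inv(np.array(c['mtx']))@np.array([uv[0],uv[1],1.]); return -R.T@t,d
def atz(c,uv,z):
    o,d=ray(c,uv); return o+d*(z-o[2])/d[2]
def proj(c,p):
    return cv2.projectPoints(np.array(p,float).reshape(-1,1,3),np.array(c['rvec'],float),np.array(c['tvec'],float),np.array(c['mtx']),None)[0].reshape(-1,2)
def st():
    s=readout.read_state(); R=np.array(s['tcp_rot']);print('t',round(s['t'],2),'p',np.round(s['position'],4),'f',np.round(s['ft_force'],2),'gap',round(s['finger_gap'],3),'\nR',np.round(R,3).tolist(),'q',np.round(s['qpos'],2)); return s
E
python3 - <<'E'
from h import *
st()
for n in ('top','scene'):
    snap(n,n+'0.png'); c=cams.get_calibration(n)
    print(n,'cam at',np.round(ray(c,(320,240))[0],3))
    for th in ('ring1','tester','mat','pan','rule') if n=='top' else ('ring1','tester'):
        for d in spotter.look_for(n,th): print(th,round(d['conf'],2),np.round(d['rect'],1), np.round(atz(c,d['rect'][:2],{'ring1':.018,'pan':.115,'tester':.11}.get(th,0.004))[:2],4))
E
```

```text
t 0.0 p [ 0.136  -0.558   0.2047] f [ 0.48 -0.22  0.46] gap 0.996 
R [[0.972, 0.237, -0.0], [0.237, -0.972, 0.002], [0.0, -0.002, -1.0]] q [-1.54  0.16  1.6   0.    1.39 -0.21]
top cam at [ 0.41  -0.014  1.076]
ring1 0.86 [479.9 208.5  23.2  25.4] [ 0.6025 -0.3869]
ring1 0.85 [424.4 270.9  25.5  24.7] [ 0.4638 -0.2584]
ring1 0.77 [378.9 256.6  22.9  23.5] [ 0.4956 -0.159 ]
ring1 0.75 [390.8 222.6  27.8  23.1] [ 0.5711 -0.1868]
ring1 0.67 [321.5 214.4  23.4  24.1] [ 0.5897 -0.0333]
ring1 0.58 [432.2 235.8  24.3  25.7] [ 0.5414 -0.278 ]
ring1 0.56 [413.7 342.2  20.   27.5] [ 0.3104 -0.2308]
ring1 0.43 [196.3 230.  108.6  74. ] [0.5555 0.2417]
ring1 0.16 [152.1 134.4  44.8  56.6] [0.772  0.3458]
tester 0.76 [193.3 231.4 112.2  74.2] [0.54   0.2254]
mat 0.83 [402.3 256.6 104.6 112.1] [ 0.4966 -0.2132]
pan 0.93 [202.9 223.9  60.2  55.6] [0.5544 0.2055]
rule 0.61 [195.9 230.3 110.9  73.6] [0.5567 0.246 ]
rule 0.52 [388.6 222.4  27.2  24.4] [ 0.5737 -0.1841]
scene cam at [1.2   0.258 1.068]
ring1 0.89 [310.9 280.7  25.4  17. ] [ 0.6103 -0.0267]
ring1 0.77 [236.8 237.5  18.5  17.6] [ 0.5566 -0.2658]
ring1 0.76 [263.  253.4  17.   14.5] [ 0.5782 -0.1767]
ring1 0.66 [189.1 240.6  20.9  14.4] [ 0.6124 -0.3809]
ring1 0.6 [256.9 219.8  19.9  18.3] [ 0.4818 -0.2425]
ring1 0.6 [281.1 237.7  19.   14.6] [ 0.514  -0.1539]
ring1 0.53 [288.2 182.3  20.1  15.3] [ 0.3211 -0.2197]
tester 0.81 [417.4 296.3  91.2  65. ] [0.6131 0.2371]
```

View pics/top0.png

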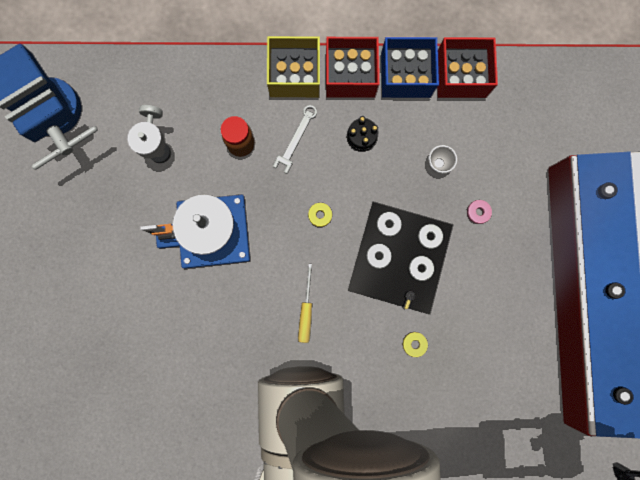

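Run:
```python
import cv2
t=cv2.imread('pics/top0.png');s=cv2.imread('pics/scene0.png')
a=cv2.resize(t[190:320,130:250],None,fx=3.3,fy=3.3,interpolation=3)
b=cv2.resize(s[240:370,350:470],None,fx=3.3,fy=3.3,interpolation=3)
cv2.imwrite('pics/c0.png',cv2.hconcat([a,b]))
```

```text
(no output)
```

View pics/c0.png

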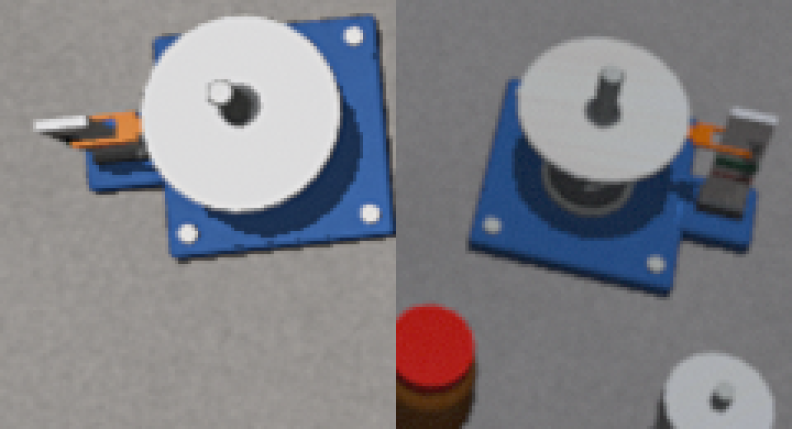

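Picture 1 (top): four steel rings on the mat at (389,223), (430,236), (379,256), (421,268). The look-alikes are yellow rings at (320,214) and (415,344) and a pink one at (480,212). The steel four on the mat are the right ones. The tester pan is at (203,224) with its rule at (155,229). Picture 2 (crop): the spindle stands left of the pan's centre as seen from the top camera, and the pointer is above the green band. Next I'll check for obstacles around the start pose.

View pics/scene0.png

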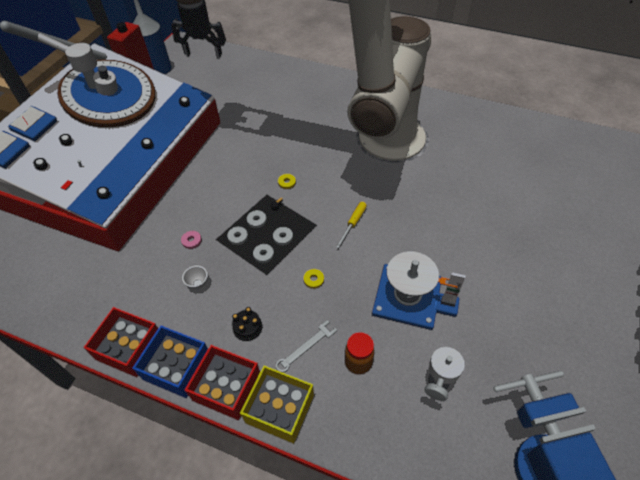

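Run:
```python
from h import *
c=cams.get_calibration('top'); im=cv2.imread('pics/top0.png')
# mat: dark pixels
g=im.max(2); m=((g<60)).astype(np.uint8); m[:190]=0;m[320:]=0;m[:,:340]=0;m[:,460:]=0
m=cv2.morphologyEx(m,cv2.MORPH_CLOSE,np.ones((3,3)))
ct=max(cv2.findContours(m,cv2.RETR_EXTERNAL,cv2.CHAIN_APPROX_NONE)[0],key=cv2.contourArea)
w=np.array([atz(c,p[0],.004)[:2] for p in ct],np.float32)
r=cv2.minAreaRect((w*1000).astype(np.float32)); print('mat',r)
# steel rings inside: bright neutral
b=(im.min(2)>150).astype(np.uint8); b[:200]=0;b[300:]=0;b[:,:350]=0;b[:,455:]=0
for q in cv2.findContours(b,cv2.RETR_EXTERNAL,cv2.CHAIN_APPROX_NONE)[0]:
    if cv2.contourArea(q)>200:
        e=cv2.fitEllipse(q); print('ring',np.round(e[0],1),np.round(e[1],1),np.round(atz(c,e[0],.018)[:2],4))
print('box corners', [np.round(atz(c,p,0)[:2],3) for p in ((547,165),(565,435))])
# base of tester corners at z=.02, pan outline ellipse
print('tcp px',proj(c,[readout.read_state()['position']]))
```

```text
mat ((495.4515075683594, -208.67501831054688), (186.9949951171875, 207.19137573242188), 73.71591186523438)
ring [421.5 267.7] [22.8 23.3] [ 0.4709 -0.2521]
ring [378.8 255.4] [22.8 23.1] [ 0.4982 -0.1588]
ring [430.5 235.8] [22.3 22.9] [ 0.5414 -0.2743]
ring [389.  223.4] [22.1 22.9] [ 0.5694 -0.1827]
box corners [array([ 0.707, -0.553]), array([ 0.11 , -0.557])]
tcp px [[626.08079249 452.94708493]]
```

Picture 3 (scene): the gripper starts beside the white and red instrument at upper left, with the rings on the mat at about (260,235). The four steel rings are clear. I'll move left first, then over to the mat.

```bash
python3 -m creep '[{"linear":[12,-47,-10],"turn":0,"fingers":-1},{"linear":[12,-47,-10],"turn":0,"fingers":-1},{"linear":[12,-47,-10],"turn":0,"fingers":-1},{"linear":[47,-14,0],"turn":0,"fingers":-1},{"linear":[47,-14,0],"turn":0,"fingers":-1},{"linear":[47,-14,0],"turn":0,"fingers":-1},{"linear":[47,-14,0],"turn":0,"fingers":-1},{"linear":[47,-14,0],"turn":0,"fingers":-1}]' 40
python3 -m creep '[{"linear":[47,-14,0],"turn":0,"fingers":-1},{"linear":[47,-14,0],"turn":0,"fingers":-1},{"linear":[47,-14,0],"turn":0,"fingers":-1},{"linear":[0,0,0],"turn":7.5,"fingers":-1},{"linear":[0,0,0],"turn":7.5,"fingers":-1},{"linear":[0,0,0],"turn":7.5,"fingers":-1},{"linear":[0,0,0],"turn":7.5,"fingers":-1},{"linear":[0,0,0],"turn":0,"fingers":-1}]'
python3 - <<'E'
from h import *
st(); c=cams.get_calibration('wrist'); snap('wrist','w1.png'); print(np.round(ray(c,(320,240)),3))
for d in spotter.look_for('wrist','ring1'): print(round(d['conf'],2),np.round(d['rect'],1),np.round(atz(c,d['rect'][:2],.018)[:2],4))
E
```

```text
t: 1.25
position: [0.3509, -0.2883, 0.2362]
tcp_rot: [[0.972, 0.236, 0.001], [0.236, -0.972, -0.001], [0.0, 0.001, -1.0]]
ft_force: [-0.0, -0.3, -0.3]
finger_gap: 1.0
t: 2.05
position: [0.4765, -0.2153, 0.2357]
tcp_rot: [[0.96, -0.281, -0.0], [-0.281, -0.96, 0.0], [-0.0, -0.0, -1.0]]
ft_force: [0.8, 0.0, 0.2]
finger_gap: 0.999
t 2.05 p [ 0.4765 -0.2153  0.2357] f [0.81 0.   0.24] gap 0.999 
R [[0.96, -0.281, -0.0], [-0.281, -0.96, 0.0], [-0.0, -0.0, -1.0]] q [-0.66  0.    1.7  -0.    1.44  1.2 ]
[[ 0.541 -0.234  0.403]
 [-0.258  0.071 -0.964]]
0.9 [352.8 133.8  51.4  50.3] [ 0.5431 -0.2737]
0.89 [351.4 199.9  42.1  46.8] [ 0.4736 -0.2537]
0.83 [267.3 135.2  50.   54.5] [ 0.5679 -0.1838]
0.83 [368.9 325.9  36.4  43. ] [ 0.3112 -0.2339]
0.74 [265.2 201.6  44.6  46.5] [ 0.4995 -0.1582]
0.73 [132.8 153.5  57.6  54.6] [ 0.5914 -0.0347]
0.56 [442.9  49.8  51.9  54.1] [ 0.5967 -0.3832]
```

View pics/w1.png

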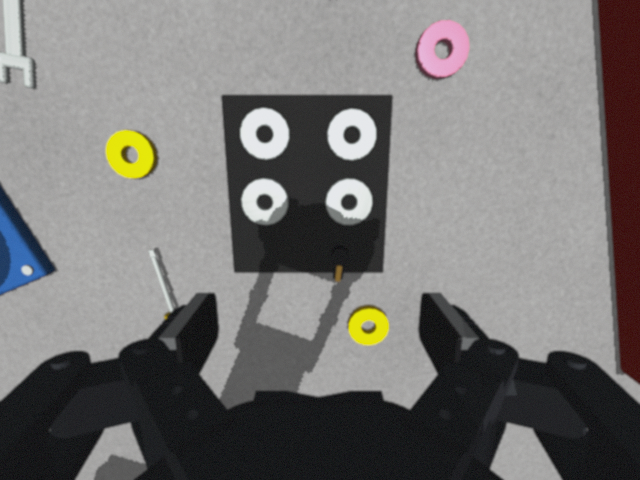

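Picture 4 (wrist): four steel rings at (264,134), (352,134), (265,201), (350,200). The yellow and pink look-alikes are all off the mat. Ring positions agree with the top camera to about 2 mm.

Run:
```python
from h import *
s=readout.read_state(); R=np.array(s['tcp_rot']);p=np.array(s['position']);c=cams.get_calibration('wrist')
for z in (8,0,-5,-10):
    print(z,np.round(proj(c,[p+R@np.array([x,y,z])/1e3 for x in(11,-11) for y in (-42.5,42.5)])).tolist())
for n,w in dict(A=(.5687,-.1833),B=(.4988,-.1585),C=(.5422,-.274),D=(.4722,-.253)).items():
    print(n,np.round(R[:2,:2].T@(np.array(w)-p[:2])*1e3,1))
```

```text
8 [[241.0, 253.0], [397.0, 253.0], [243.0, 291.0], [394.0, 291.0]]
0 [[237.0, 258.0], [400.0, 258.0], [240.0, 297.0], [397.0, 297.0]]
-5 [[235.0, 261.0], [402.0, 261.0], [238.0, 301.0], [399.0, 301.0]]
-10 [[233.0, 264.0], [405.0, 264.0], [236.0, 305.0], [402.0, 305.0]]
A [ 79.7 -56.5]
B [  5.7 -60.9]
C [79.5 38. ]
D [ 6.4 37.3]
```

Run:
```python
from h import *
s=readout.read_state(); R=np.array(s['tcp_rot']);p=np.array(s['position']);c=cams.get_calibration('wrist')
im=cv2.imread('pics/w1.png'); im=cv2.convertScaleAbs(im,alpha=1.8,beta=20)
k=3;cr=cv2.resize(im[220:420,120:330],None,fx=k,fy=k,interpolation=2)
for z,col in ((-5,(0,0,255)),(-18,(0,255,0)),(-30,(255,0,0))):
    q=(proj(c,[p+R@np.array([x,y,z])/1e3 for x,y in((11,-42.5),(11,-57),(-11,-57),(-11,-42.5))])-[120,220])*k
    cv2.polylines(cr,[q.astype(int).reshape(-1,1,2)],True,col,1)
cv2.imwrite('pics/w1c.png',cr)
```

```text
(no output)
```

View pics/w1c.png

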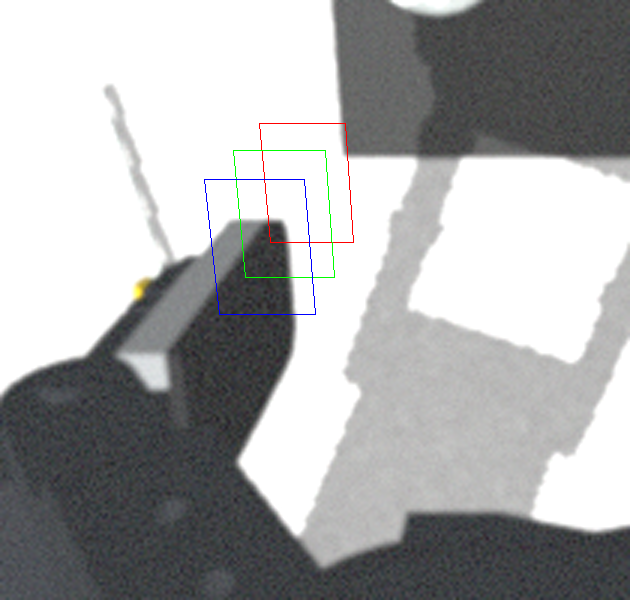

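Picture 5 (crop): the open finger tip shows a bit farther back than nominal, so contact will have to be judged from the gap and the force. I'll go down over ring B at (265,201).

```bash
python3 -m creep '[{"linear":[3,-30,0],"turn":0,"fingers":-1},{"linear":[3,-31,0],"turn":0,"fingers":-1},{"linear":[0,0,45],"turn":0,"fingers":-1},{"linear":[0,0,45],"turn":0,"fingers":-1},{"linear":[0,0,45],"turn":0,"fingers":-1},{"linear":[0,0,45],"turn":0,"fingers":-1},{"linear":[0,0,30],"turn":0,"fingers":-1},{"linear":[0,0,0],"turn":0,"fingers":-1}]' 40
python3 - <<'E'
from h import *
st(); snap('wrist','w2.png'); im=snap('scene','s2.png'); c=cams.get_calibration('scene')
u=proj(c,[[.4988,-.1585,.03]])[0].astype(int)
a=cv2.resize(im[u[1]-50:u[1]+35,u[0]-45:u[0]+45],None,fx=5,fy=5,interpolation=2)
b=cv2.imread('pics/w2.png')[60:340,150:490]
b=cv2.resize(b,None,fx=1,fy=1); a=cv2.resize(cv2.cvtColor(a,4),(300,280)); cv2.imwrite('pics/c2.png',cv2.convertScaleAbs(cv2.hconcat([a,b]),alpha=1.4,beta=10))
E
```

```text
t: 2.95
position: [0.4954, -0.1563, 0.0211]
tcp_rot: [[0.96, -0.279, -0.009], [-0.279, -0.96, 0.005], [-0.01, -0.002, -1.0]]
ft_force: [0.1, 0.2, 1.1]
finger_gap: 1.0
t 2.95 p [ 0.4954 -0.1563  0.0211] f [0.14 0.17 1.1 ] gap 1.0 
R [[0.96, -0.279, -0.009], [-0.279, -0.96, 0.005], [-0.01, -0.002, -1.0]] q [-0.54  0.25  1.88 -0.    1.01  1.32]
```

View pics/c2.png

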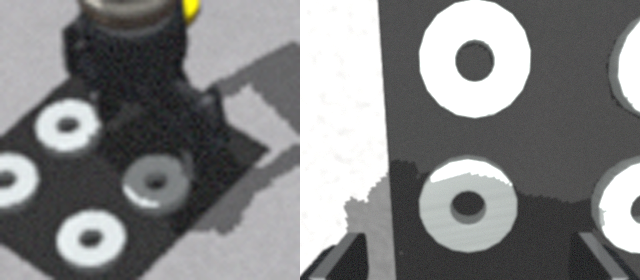

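```bash
python3 -m creep '[{"linear":[3,0,2],"turn":0,"fingers":-1},{"linear":[0,0,2],"turn":0,"fingers":-1},{"linear":[0,0,0],"turn":0,"fingers":-0.15},{"linear":[0,0,0],"turn":0,"fingers":-0.15},{"linear":[0,0,0],"turn":0,"fingers":-0.15},{"linear":[0,0,0],"turn":0,"fingers":-0.15},{"linear":[0,0,0],"turn":0,"fingers":-0.15},{"linear":[0,0,0],"turn":0,"fingers":-0.15}]' 20
python3 - <<'E'
from h import *
s=st(); im=snap('wrist','w3.png'); c=cams.get_calibration('wrist')
R=np.array(s['tcp_rot']);p=np.array(s['position'])
cv2.imwrite('pics/c3.png',cv2.convertScaleAbs(cv2.cvtColor(im,4)[180:400,180:460],alpha=1.4,beta=10))
E
```

```text
t: 3.85
position: [0.5022, -0.1594, 0.0217]
tcp_rot: [[0.96, -0.281, -0.0], [-0.281, -0.96, 0.0], [-0.0, 0.0, -1.0]]
ft_force: [0.0, 0.0, 0.5]
finger_gap: 0.576
t 3.85 p [ 0.5022 -0.1594  0.0217] f [0.02 0.03 0.47] gap 0.576 
R [[0.96, -0.281, -0.0], [-0.281, -0.96, 0.0], [-0.0, 0.0, -1.0]] q [-0.54  0.26  1.87 -0.    1.01  1.32]
```

View pics/c3.png

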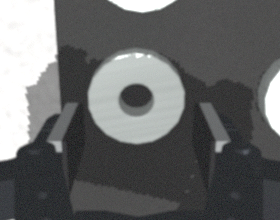

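Picture 6 (wrist crop, partly closed): the ring is centred between the fingers at crop (136,95). The gap of 0.576 (49 mm) shows the tips are still above the ring's top, so I have to go lower.

```bash
python3 -m creep '[{"linear":[0,0,0],"turn":0,"fingers":-0.9},{"linear":[0,0,0],"turn":0,"fingers":-0.9},{"linear":[-3,0,4],"turn":0,"fingers":-0.9},{"linear":[0,0,5],"turn":0,"fingers":-0.9},{"linear":[0,0,0],"turn":0,"fingers":-0.15},{"linear":[0,0,0],"turn":0,"fingers":-0.15},{"linear":[0,0,0],"turn":0,"fingers":-0.15},{"linear":[0,0,0],"turn":0,"fingers":-0.15}]' 20
python3 - <<'E'
from h import *
st()
E
```

```text
t: 4.7
position: [0.4995, -0.1586, 0.0129]
tcp_rot: [[0.96, -0.281, 0.0], [-0.281, -0.96, -0.0], [0.0, 0.0, -1.0]]
ft_force: [-0.5, 0.5, -0.2]
finger_gap: 0.575
t 4.7 p [ 0.4995 -0.1586  0.0129] f [-0.52  0.5  -0.16] gap 0.575 
R [[0.96, -0.281, 0.0], [-0.281, -0.96, -0.0], [0.0, 0.0, -1.0]] q [-0.54  0.27  1.88 -0.    0.99  1.32]
```

```bash
python3 -m creep '[{"linear":[0,0,0],"turn":0,"fingers":-0.8},{"linear":[0,0,0],"turn":0,"fingers":-0.8},{"linear":[0,0,3],"turn":0,"fingers":-0.8},{"linear":[0,0,3],"turn":0,"fingers":-0.8},{"linear":[0,0,0],"turn":0,"fingers":-0.15},{"linear":[0,0,0],"turn":0,"fingers":-0.15},{"linear":[0,0,0],"turn":0,"fingers":-0.15},{"linear":[0,0,0],"turn":0,"fingers":-0.15}]' 20
python3 - <<'E'
from h import *
s=st(); im=snap('scene'); c=cams.get_calibration('scene'); R=np.array(s['tcp_rot']);p=np.array(s['position'])
im=cv2.cvtColor(im,4); k=5
u0=(proj(c,[p])[0]-[60,70]).astype(int)
a=cv2.resize(im[u0[1]:u0[1]+110,u0[0]:u0[0]+120],None,fx=k,fy=k,interpolation=2); a=cv2.convertScaleAbs(a,alpha=1.8,beta=20)
for z,col in ((3,(0,0,255)),(-15,(0,255,0)),(-30,(255,0,0))):
  for sg in (-1,1):
    q=(proj(c,[p+R@np.array([x,sg*y,z])/1e3 for x,y in((11,24.5),(11,39),(-11,39),(-11,24.5))])-u0)*k
    cv2.polylines(a,[q.astype(int).reshape(-1,1,2)],True,col,1)
cv2.imwrite('pics/c4.png',a)
E
```

```text
t: 5.5
position: [0.4994, -0.1586, 0.0068]
tcp_rot: [[0.96, -0.281, 0.0], [-0.281, -0.96, -0.0], [0.0, 0.0, -1.0]]
ft_force: [-0.4, 0.4, -0.4]
finger_gap: 0.576
t 5.5 p [ 0.4994 -0.1586  0.0068] f [-0.44  0.41 -0.41] gap 0.576 
R [[0.96, -0.281, 0.0], [-0.281, -0.96, -0.0], [0.0, 0.0, -1.0]] q [-0.54  0.28  1.88 -0.    0.97  1.32]
```

View pics/c4.png

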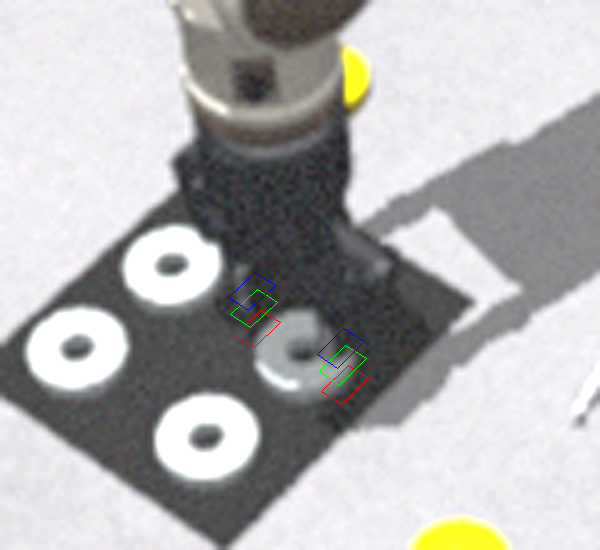

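Picture 7 (scene crop with overlays): black on black and hard to judge. The tips seem to be near the blue or green outline, 15 to 30 mm behind the TCP. I'll keep feeling downward.

```bash
python3 -m creep '[{"linear":[0,0,0],"turn":0,"fingers":-0.7},{"linear":[0,0,0],"turn":0,"fingers":-0.7},{"linear":[0,0,3],"turn":0,"fingers":-0.7},{"linear":[0,0,3],"turn":0,"fingers":-0.7},{"linear":[0,0,0],"turn":0,"fingers":-0.15},{"linear":[0,0,0],"turn":0,"fingers":-0.15},{"linear":[0,0,0],"turn":0,"fingers":-0.15},{"linear":[0,0,0],"turn":0,"fingers":-0.15}]' 20
```

```text
t: 6.35
position: [0.4994, -0.1586, 0.0008]
tcp_rot: [[0.96, -0.281, 0.0], [-0.281, -0.96, -0.0], [0.0, 0.0, -1.0]]
ft_force: [-0.4, -1.1, -0.8]
finger_gap: 0.571
```

```bash
python3 -m creep '[{"linear":[0,0,0],"turn":0,"fingers":-0.7},{"linear":[0,0,0],"turn":0,"fingers":-0.7},{"linear":[0,0,3],"turn":0,"fingers":-0.7},{"linear":[0,0,2],"turn":0,"fingers":-0.7},{"linear":[0,0,0],"turn":0,"fingers":-0.15},{"linear":[0,0,0],"turn":0,"fingers":-0.15},{"linear":[0,0,0],"turn":0,"fingers":-0.15},{"linear":[0,0,0],"turn":0,"fingers":-0.15}]' 20
python3 - <<'E'
from h import *
st(); im=cv2.cvtColor(snap('wrist'),4)
cv2.imwrite('pics/c5.png',cv2.resize(cv2.convertScaleAbs(im[180:400,180:460],alpha=1.6,beta=30),None,fx=2,fy=2))
E
```

```text
t: 7.15
position: [0.4994, -0.1586, -0.0042]
tcp_rot: [[0.96, -0.281, 0.0], [-0.281, -0.96, -0.0], [0.0, 0.0, -1.0]]
ft_force: [0.7, -0.6, -0.1]
finger_gap: 0.577
t 7.15 p [ 0.4994 -0.1586 -0.0042] f [ 0.71 -0.57 -0.09] gap 0.577 
R [[0.96, -0.281, 0.0], [-0.281, -0.96, -0.0], [0.0, 0.0, -1.0]] q [-0.54  0.3   1.89  0.    0.95  1.32]
```

View pics/c5.png

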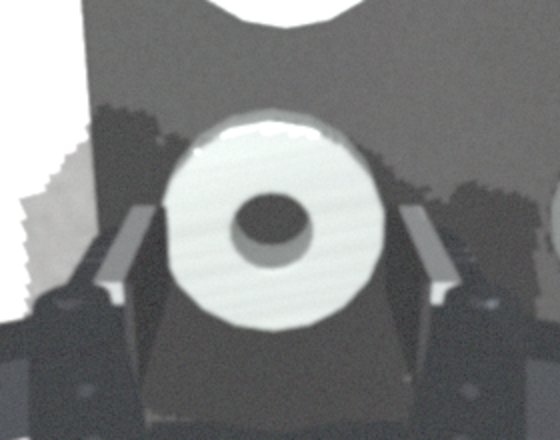

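Picture 8 (wrist crop): the ring is centred between the fingers, with the tips still clearly above it. I'll work out the tip height from the true intrinsics.

Run:
```python
from h import *
s=readout.read_state();R=np.array(s['tcp_rot']);p=np.array(s['position']);c=cams.get_calibration('wrist')
print(np.array(c['mtx'])); o,d=ray(c,(320,240)); print('cam in tool mm',np.round(R.T@(o-p)*1e3,1),'axis',np.round(R.T@d,3))
# predicted ring top outline
a=np.linspace(0,2*np.pi,9)[:-1]
for ztop in (.018,.0):
  q=proj(c,[[.4988+.027*np.cos(t),-.1585+.027*np.sin(t),ztop] for t in a]); print(ztop,'cols',q[:,0].min().round(),q[:,0].max().round(),'rows',q[:,1].min().round(),q[:,1].max().round())
print('observed cols 262-372, rows 241?-346')
from scipy.optimize import least_squares
# tip corners observed: front inner L(263,283) R(381,283) ; solve y,z given x=11 
f=lambda v: (proj(c,[p+R@np.array([v[2],-v[0],v[1]])/1e3,p+R@np.array([v[2],v[0],v[1]])/1e3])-[[260,283],[381,283]]).ravel()
for x in (11,): print(least_squares(lambda v:f([24.5,v[0],v[1]]),[0,11]).x, least_squares(lambda v:f([v[0],v[1],11]),[24,0]).x)
```

```text
[[337.14087095   0.         318.19361157]
 [  0.         337.14087095 239.91152039]
 [  0.           0.           1.        ]]
cam in tool mm [ 6.720e+01 -1.000e-01 -1.672e+02] axis [-0.268  0.005  0.964]
0.018 cols 264.0 375.0 rows 243.0 345.0
0.0 cols 270.0 369.0 rows 233.0 326.0
observed cols 262-372, rows 241?-346
[-40.32581413  13.86571993] [ 25.81266985 -33.50977564]
```

```bash
python3 -m creep '[{"linear":[0,0,0],"turn":0,"fingers":-0.7},{"linear":[0,0,0],"turn":0,"fingers":-0.7},{"linear":[0,0,5],"turn":0,"fingers":-0.7},{"linear":[0,0,5],"turn":0,"fingers":-0.7},{"linear":[0,0,0],"turn":0,"fingers":-0.15},{"linear":[0,0,0],"turn":0,"fingers":-0.15},{"linear":[0,0,0],"turn":0,"fingers":-0.15},{"linear":[0,0,0],"turn":0,"fingers":-0.15}]' 20
```

```text
t: 8.0
position: [0.4991, -0.1584, -0.0145]
tcp_rot: [[0.96, -0.281, -0.0], [-0.281, -0.96, 0.0], [-0.0, -0.0, -1.0]]
ft_force: [0.3, -0.1, -2.2]
finger_gap: 0.61
```

```bash
python3 -m creep '[{"linear":[0,0,0],"turn":0,"fingers":-0.7},{"linear":[0,0,0],"turn":0,"fingers":-0.7},{"linear":[0,0,2],"turn":0,"fingers":-0.7},{"linear":[0,0,3],"turn":0,"fingers":-0.7},{"linear":[0,0,0],"turn":0,"fingers":-0.15},{"linear":[0,0,0],"turn":0,"fingers":-0.15},{"linear":[0,0,0],"turn":0,"fingers":-0.15},{"linear":[0,0,0],"turn":0,"fingers":-0.15}]' 20
```

```text
t: 8.8
position: [0.4991, -0.1585, -0.0193]
tcp_rot: [[0.96, -0.281, -0.001], [-0.281, -0.96, 0.0], [-0.001, -0.0, -1.0]]
ft_force: [-2.4, -0.0, 2.0]
finger_gap: 0.619
```

```bash
python3 -m creep '[{"linear":[0,0,0],"turn":0,"fingers":-0.6},{"linear":[0,0,0],"turn":0,"fingers":-0.6},{"linear":[0,0,2],"turn":0,"fingers":-0.6},{"linear":[0,0,2],"turn":0,"fingers":-0.6},{"linear":[0,0,0],"turn":0,"fingers":0.2},{"linear":[0,0,0],"turn":0,"fingers":0.2},{"linear":[0,0,0],"turn":0,"fingers":0.2},{"linear":[0,0,0],"turn":0,"fingers":0.2}]' 50
```

```text
t: 9.6
position: [0.4993, -0.1586, -0.023]
tcp_rot: [[0.96, -0.281, -0.0], [-0.281, -0.96, -0.0], [-0.0, 0.0, -1.0]]
ft_force: [-1.2, 0.4, 5.8]
finger_gap: 0.607
```

Run:
```python
from h import *
st()
im=cv2.imread('pics/top0.png'); c=cams.get_calibration('top'); sc=cv2.imread('pics/scene0.png'); cs=cams.get_calibration('scene')
# base: blue mask -> world at z=.02
hsv=cv2.cvtColor(im,cv2.COLOR_BGR2HSV); m=cv2.inRange(hsv,(100,120,40),(125,255,255)); m[:180]=0;m[285:]=0;m[:,:170]=0;m[:,260:]=0
p=np.argwhere(m>0)[:,::-1]; w=np.array([atz(c,q,.02)[:2] for q in p],np.float32)*1000
print('base rect',cv2.minAreaRect(w))
# pan ellipse in top
g=(im.min(2)>170).astype(np.uint8); 
for n,I,C in(('top',im,c),('scene',sc,cs)):
    g=((I.min(2)>(170 if n=='top' else 120))&(I.max(2).astype(int)-I.min(2)<40)).astype(np.uint8)
    u=proj(C,[[.545,.205,.115]])[0].astype(int); mk=np.zeros_like(g); cv2.circle(mk,tuple(int(i) for i in u),45,1,-1); g=cv2.morphologyEx(g*mk,cv2.MORPH_OPEN,np.ones((5,5)))
    q=max(cv2.findContours(g,0,1)[0],key=cv2.contourArea); e=cv2.fitEllipse(cv2.convexHull(q)); print(n,np.round(e[0]+e[1],1),np.round(atz(C,e[0],.115),4))
```

```text
t 9.6 p [ 0.4993 -0.1586 -0.023 ] f [-1.17  0.43  5.82] gap 0.607 
R [[0.96, -0.281, -0.0], [-0.281, -0.96, -0.0], [-0.0, 0.0, -1.0]] q [-0.54  0.34  1.89 -0.    0.92  1.32]
base rect ((552.117431640625, 215.91049194335938), (148.520751953125, 168.8532257080078), 6.041232585906982)
top [202.3 223.7  58.5  60. ] [0.5549 0.2066 0.115 ]
scene [412.6 272.2  43.9  53.1] [0.5581 0.2098 0.115 ]
```

```bash
python3 -m creep '[{"linear":[0,0,-5],"turn":0,"fingers":0.2},{"linear":[0,0,-15],"turn":0,"fingers":0.2},{"linear":[0,0,-30],"turn":0,"fingers":0.2},{"linear":[0,0,-45],"turn":0,"fingers":0.2},{"linear":[0,0,-45],"turn":0,"fingers":0.2},{"linear":[0,0,-45],"turn":0,"fingers":0.2},{"linear":[0,0,-20],"turn":0,"fingers":0.2},{"linear":[0,0,0],"turn":0,"fingers":0.2}]' 50
python3 - <<'E'
from h import *
s=st(); R=np.array(s['tcp_rot']);p=np.array(s['position'])
def tri(a,b):
    A=[];B=[]
    for n,uv in(('top',a),('scene',b)):
        o,d=ray(cams.get_calibration(n),uv); d/=np.linalg.norm(d); P=np.eye(3)-np.outer(d,d); A.append(P);B.append(P@o)
    x=np.linalg.lstsq(np.vstack(A),np.hstack(B),rcond=None)[0]; return x
print('pan',tri((202.3,223.7),(412.6,272.2)).round(4)); sp=tri((196.4,217.9),(415.5,262.4)); print('spindle top',sp.round(4))
print('tool delta to spindle',(R.T@(sp-p)*1e3).round(1))
c=cams.get_calibration('wrist'); print(np.array(c['tvec']).ravel().round(3))
snap('wrist','w4.png')
E
```

```text
t: 10.4
position: [0.5017, -0.1599, 0.1867]
tcp_rot: [[0.96, -0.281, 0.008], [-0.281, -0.96, -0.005], [0.009, 0.002, -1.0]]
ft_force: [0.1, 0.3, -2.6]
finger_gap: 0.608
t 10.4 p [ 0.5017 -0.1599  0.1867] f [ 0.09  0.25 -2.61] gap 0.608 
R [[0.96, -0.281, 0.008], [-0.281, -0.96, -0.005], [0.009, 0.002, -1.0]] q [-0.54  0.04  1.76  0.    1.33  1.32]
pan [0.5552 0.2088 0.1102]
spindle top [0.5593 0.2098 0.157 ]
tool delta to spindle [ -48.8 -371.1   28.4]
[-0.013  0.48   0.496]
```

```bash
python3 -m creep '[{"linear":[-8,-31,0],"turn":0,"fingers":0.2},{"linear":[-12,-47,0],"turn":0,"fingers":0.2},{"linear":[-12,-47,0],"turn":0,"fingers":0.2},{"linear":[-12,-47,0],"turn":0,"fingers":0.2},{"linear":[-12,-47,0],"turn":0,"fingers":0.2},{"linear":[-12,-47,0],"turn":0,"fingers":0.2},{"linear":[-12,-47,0],"turn":0,"fingers":0.2},{"linear":[-12,-47,0],"turn":0,"fingers":0.2}]' 50
python3 -m creep '[{"linear":[-4,-10,0],"turn":0,"fingers":0.2},{"linear":[0,0,0],"turn":0,"fingers":0.2},{"linear":[0,0,0],"turn":0,"fingers":0.2},{"linear":[0,0,0],"turn":0,"fingers":0.2},{"linear":[0,0,0],"turn":0,"fingers":0.2},{"linear":[0,0,0],"turn":0,"fingers":0.2},{"linear":[0,0,0],"turn":0,"fingers":0.2},{"linear":[0,0,0],"turn":0,"fingers":0.2}]' 50
python3 - <<'E'
from h import *
st(); im=cv2.cvtColor(snap('wrist','w5.png'),4)
cv2.imwrite('pics/c6.png',cv2.resize(cv2.convertScaleAbs(im[130:400,170:450],alpha=0.9,beta=0),None,fx=2.2,fy=2.2))
E
```

```text
t: 11.25
position: [0.5102, 0.2145, 0.1788]
tcp_rot: [[0.96, -0.281, -0.005], [-0.281, -0.96, -0.001], [-0.004, 0.002, -1.0]]
ft_force: [1.4, -0.1, -1.5]
finger_gap: 0.607
t: 12.05
position: [0.5113, 0.2232, 0.1818]
tcp_rot: [[0.96, -0.281, 0.0], [-0.281, -0.96, 0.0], [0.0, -0.0, -1.0]]
ft_force: [-0.7, 0.6, -2.4]
finger_gap: 0.605
t 12.05 p [0.5113 0.2232 0.1818] f [-0.69  0.56 -2.37] gap 0.605 
R [[0.96, -0.281, 0.0], [-0.281, -0.96, 0.0], [0.0, -0.0, -1.0]] q [ 0.2   0.13  1.67 -0.    1.34  2.05]
```

View pics/c6.png

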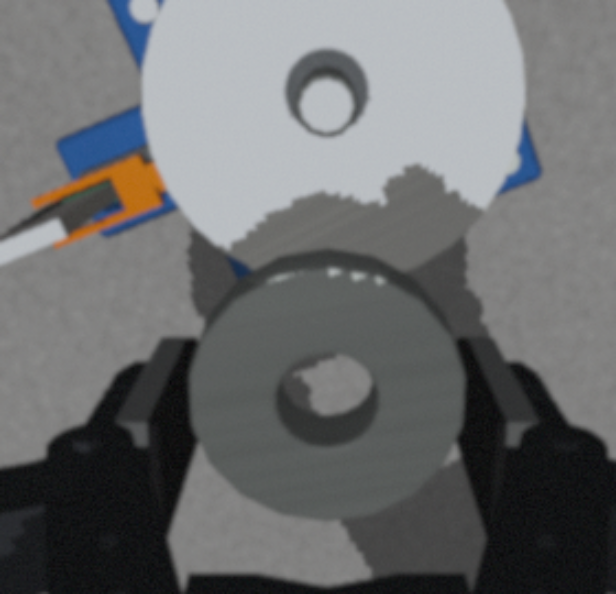

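Picture 9 (wrist): the ring is held level, bore centre at crop (327,399). The spindle's end is at crop (327,105), about 45 mm ahead, with the pan below it. Next I'll compute the alignment in tool axes.

```bash
cat > meas.py <<'E'
from h import *
from scipy.optimize import least_squares
def ell(im,roi,lo,hi):
    x0,y0,x1,y1=roi; g=cv2.cvtColor(im,cv2.COLOR_BGR2GRAY)[y0:y1,x0:x1]; g=cv2.resize(g,None,fx=4,fy=4,interpolation=3)
    m=((g>=lo)&(g<=hi)).astype(np.uint8); m=cv2.morphologyEx(m,cv2.MORPH_OPEN,np.ones((7,7)))
    q=max(cv2.findContours(m,0,1)[0],key=cv2.contourArea); e=cv2.fitEllipse(cv2.convexHull(q))
    return np.array(e[0])/4+[x0,y0]-.4, np.array(e[1])/4
E
python3 - <<'E'
from meas import *
s=readout.read_state();R=np.array(s['tcp_rot']);p=np.array(s['position']);c=cams.get_calibration('wrist')
im=cv2.imread('pics/w5.png'); g=cv2.cvtColor(im,6)
print('spindle row',g[178,296:342:2].tolist()); print('ring row',g[311,250:390:4].tolist()); print('ring col',g[235:370:4,285].tolist())
print('ell',ell(im,(303,163,335,192),185,255))
def tool(uv,z): return (R.T@(atz(c,uv,z)-p)*1e3).round(1)
for zt in (.160,.165,.169): print('spindle',zt,tool((318.6,177.7),zt))
for dz in (39,41,43): 
    q=tool((318.6,311.4),p[2]+dz/1e3); a=np.linspace(0,6.28,73)
    o=proj(c,[p+R@(q+[27*np.cos(t),27*np.sin(t),0])/1e3 for t in a]); b=proj(c,[p+R@(q+[9.5*np.cos(t),9.5*np.sin(t),0])/1e3 for t in a])
    print('ring',dz,q,'outer',np.round((o.min(0),o.max(0)),1).tolist(),'bore',np.round((b.min(0),b.max(0)),1).tolist())
print('obs outer',[[256.4,None],[381.8,366.4]],'bore',[[295,290],[341.8,332.7]])
for z in (.111,.115,.120):
    o=proj(c,[[.5552+.06*np.cos(t),.2088+.06*np.sin(t),z] for t in np.linspace(0,6.28,73)]); print('pan',z,np.round((o.min(0),o.max(0)),1).tolist())
print('obs pan cols',143/2.2+170,524/2.2+170)
E
```

```text
spindle row [210, 209, 179, 107, 96, 166, 208, 211, 209, 209, 210, 210, 211, 210, 210, 211, 209, 161, 87, 106, 177, 211, 211]
ring row [23, 27, 101, 102, 100, 99, 100, 98, 101, 100, 99, 89, 52, 66, 77, 106, 140, 143, 141, 141, 141, 123, 61, 89, 102, 103, 99, 101, 100, 99, 101, 104, 102, 29, 17]
ring col [135, 119, 123, 122, 116, 65, 68, 106, 107, 106, 106, 106, 104, 104, 106, 103, 105, 103, 98, 100, 101, 106, 98, 105, 99, 98, 102, 102, 100, 100, 97, 145, 145, 140]
ell (array([317.88982449, 177.49369392]), array([23.15634346, 23.65682793]))
spindle 0.16 [50.4 -0.  21.8]
spindle 0.165 [50.9 -0.  16.8]
spindle 0.169 [51.2 -0.  12.8]
ring 39 [  0.5  -0.  -39. ] outer [[254.3, 249.8], [383.1, 366.9]] bore [[296.0, 290.4], [341.3, 331.6]]
ring 41 [  1.5  -0.  -41. ] outer [[253.2, 248.9], [384.2, 367.8]] bore [[295.7, 290.2], [341.7, 332.0]]
ring 43 [  2.6  -0.  -43. ] outer [[252.2, 247.7], [385.2, 368.6]] bore [[295.3, 289.7], [342.1, 332.2]]
obs outer [[256.4, None], [381.8, 366.4]] bore [[295, 290], [341.8, 332.7]]
pan 0.111 [[234.7, 83.9], [407.2, 259.2]]
pan 0.115 [[233.3, 82.8], [408.7, 260.9]]
pan 0.12 [[231.4, 81.3], [410.7, 263.2]]
obs pan cols 235.0 408.18181818181813
```

```bash
python3 -m creep '[{"linear":[15,0,0],"turn":0,"fingers":0.2},{"linear":[20,0,0],"turn":0,"fingers":0.2},{"linear":[14.5,0,0],"turn":0,"fingers":0.2},{"linear":[0,0,10],"turn":0,"fingers":0.2},{"linear":[0,0,15],"turn":0,"fingers":0.2},{"linear":[0,0,10],"turn":0,"fingers":0.2},{"linear":[0,0,0],"turn":0,"fingers":0.2},{"linear":[0,0,0],"turn":0,"fingers":0.2}]' 50
python3 -m creep '[{"linear":[0,0,2],"turn":0,"fingers":0.2},{"linear":[0,0,2],"turn":0,"fingers":0.2},{"linear":[0,0,2],"turn":0,"fingers":0.2},{"linear":[0,0,2],"turn":0,"fingers":0.2},{"linear":[0,0,2],"turn":0,"fingers":0.2},{"linear":[0,0,1],"turn":0,"fingers":0.2},{"linear":[0,0,0],"turn":0,"fingers":0.2},{"linear":[0,0,0],"turn":0,"fingers":0.2}]' 50
```

```text
t: 12.9
position: [0.5578, 0.2098, 0.1461]
tcp_rot: [[0.96, -0.28, -0.001], [-0.28, -0.96, -0.0], [-0.001, 0.001, -1.0]]
ft_force: [0.4, -0.3, -2.0]
finger_gap: 0.608
t: 13.7
position: [0.5587, 0.2096, 0.1358]
tcp_rot: [[0.96, -0.281, 0.0], [-0.281, -0.96, 0.0], [0.0, -0.0, -1.0]]
ft_force: [0.8, 0.0, -2.1]
finger_gap: 0.608
```

```bash
python3 -m creep '[{"linear":[0,0,2],"turn":0,"fingers":0.2},{"linear":[0,0,2],"turn":0,"fingers":0.2},{"linear":[0,0,2],"turn":0,"fingers":0.2},{"linear":[0,0,2],"turn":0,"fingers":0.2},{"linear":[0,0,2],"turn":0,"fingers":0.2},{"linear":[0,0,0],"turn":0,"fingers":0.2},{"linear":[0,0,0],"turn":0,"fingers":0.2},{"linear":[0,0,0],"turn":0,"fingers":0.2}]' 50
python3 - <<'E'
from h import *
for i in range(3): print(np.round(readout.read_state()['ft_force'],2)); snap('wrist','w6.png')
im=cv2.imread('pics/w6.png'); g=cv2.cvtColor(im,6)
print(g[311,285:352:3].tolist()); print(g[280:345:3,318].tolist())
E
```

```text
t: 14.5
position: [0.5588, 0.2096, 0.1258]
tcp_rot: [[0.96, -0.281, 0.0], [-0.281, -0.96, 0.0], [0.0, -0.0, -1.0]]
ft_force: [-0.2, 0.0, -2.4]
finger_gap: 0.607
[-0.15  0.   -2.4 ]
[-0.38 -0.54 -2.2 ]
[ 0.42 -0.2  -2.06]
[105, 106, 105, 94, 57, 59, 86, 110, 113, 112, 109, 106, 109, 112, 112, 109, 102, 63, 62, 94, 108, 107, 109]
[111, 111, 110, 101, 78, 99, 107, 106, 106, 106, 106, 106, 107, 107, 97, 61, 62, 65, 110, 109, 106, 108]
```

Force has not changed and the spindle shows inside the bore, so the ring is threaded. I'll lower it towards the pan.

```bash
python3 -m creep '[{"linear":[0,0,6],"turn":0,"fingers":0.2},{"linear":[0,0,7],"turn":0,"fingers":0.2},{"linear":[0,0,7],"turn":0,"fingers":0.2},{"linear":[0,0,7],"turn":0,"fingers":0.2},{"linear":[0,0,5],"turn":0,"fingers":0.2},{"linear":[0,0,4],"turn":0,"fingers":0.2},{"linear":[0,0,0],"turn":0,"fingers":0.2},{"linear":[0,0,0],"turn":0,"fingers":0.2}]' 50
python3 -m creep '[{"linear":[0,0,2],"turn":0,"fingers":0.2},{"linear":[0,0,2],"turn":0,"fingers":0.2},{"linear":[0,0,2],"turn":0,"fingers":0.2},{"linear":[0,0,2],"turn":0,"fingers":0.2},{"linear":[0,0,0],"turn":0,"fingers":0.2},{"linear":[0,0,0],"turn":0,"fingers":0.2},{"linear":[0,0,0],"turn":0,"fingers":0.2},{"linear":[0,0,0],"turn":0,"fingers":0.2}]' 50
```

```text
t: 15.45
position: [0.5588, 0.2096, 0.0898]
tcp_rot: [[0.96, -0.281, 0.0], [-0.281, -0.96, 0.0], [0.0, -0.0, -1.0]]
ft_force: [0.3, 0.0, -2.3]
finger_gap: 0.604
t: 16.25
position: [0.5589, 0.2096, 0.0819]
tcp_rot: [[0.96, -0.281, 0.001], [-0.281, -0.96, 0.0], [0.0, -0.0, -1.0]]
ft_force: [0.5, -0.1, -0.1]
finger_gap: 0.609
```

```bash
python3 -m creep '[{"linear":[0,0,0],"turn":0,"fingers":0.2},{"linear":[0,0,0],"turn":0,"fingers":-0.8},{"linear":[0,0,0],"turn":0,"fingers":-0.8},{"linear":[0,0,0],"turn":0,"fingers":-0.8},{"linear":[0,0,0],"turn":0,"fingers":-0.8},{"linear":[0,0,0],"turn":0,"fingers":-0.8},{"linear":[0,0,0],"turn":0,"fingers":-0.8},{"linear":[0,0,0],"turn":0,"fingers":-0.8}]' 50
python3 - <<'E'
from h import *
s=readout.read_state();R=np.array(s['tcp_rot']);p=np.array(s['position'])
for i in range(3): snap('wrist','w7.png'); print(np.round(readout.read_state()['ft_force'],2))
for n,w in dict(A=(.5687,-.1833),C=(.5422,-.274),D=(.4722,-.253)).items(): print(n,np.round(R[:2,:2].T@(np.array(w)-p[:2])*1e3,1))
im=cv2.imread('pics/w7.png'); g=cv2.cvtColor(im,6); print(g[300,240:400:4].tolist())
E
```

```text
t: 17.05
position: [0.5587, 0.2096, 0.0817]
tcp_rot: [[0.96, -0.281, -0.0], [-0.281, -0.96, -0.0], [-0.0, 0.0, -1.0]]
ft_force: [-1.2, -0.7, 0.4]
finger_gap: 0.9
[ 0.31 -0.39 -0.83]
[ 0.76  0.33 -0.15]
[-0.    0.25 -0.54]
A [120.  374.3]
C [120.1 468.8]
D [ 47.  468.3]
[118, 119, 121, 120, 94, 105, 106, 107, 106, 104, 104, 105, 103, 105, 100, 56, 61, 61, 61, 62, 59, 59, 55, 55, 52, 96, 100, 100, 99, 103, 102, 102, 101, 103, 101, 94, 120, 115, 115, 116]
```

```bash
python3 -m creep '[{"linear":[0,0,-20],"turn":0,"fingers":-0.8},{"linear":[0,0,-40],"turn":0,"fingers":-0.8},{"linear":[0,0,-40],"turn":0,"fingers":-0.8},{"linear":[14,45,0],"turn":0,"fingers":-0.8},{"linear":[14,45,0],"turn":0,"fingers":-0.8},{"linear":[14,45,0],"turn":0,"fingers":-0.8},{"linear":[14,45,0],"turn":0,"fingers":-0.8},{"linear":[14,45,0],"turn":0,"fingers":-0.8}]' 50
python3 -m creep '[{"linear":[14,45,0],"turn":0,"fingers":-0.8},{"linear":[14,45,0],"turn":0,"fingers":-0.8},{"linear":[14,45,0],"turn":0,"fingers":-0.8},{"linear":[8,14,0],"turn":0,"fingers":-0.8},{"linear":[0,0,40],"turn":0,"fingers":-0.8},{"linear":[0,0,40],"turn":0,"fingers":-0.8},{"linear":[0,0,40],"turn":0,"fingers":-0.8},{"linear":[0,0,30],"turn":0,"fingers":-0.8}]' 50
python3 - <<'E'
from h import *
s=st();R=np.array(s['tcp_rot']);p=np.array(s['position'])
for n in ('scene','wrist'):
  snap(n,n+'8.png'); c=cams.get_calibration(n)
  for d in spotter.look_for(n,'ring1'):
    w=atz(c,d['rect'][:2],.018)
    print(n,round(d['conf'],2),np.round(d['rect'],1),np.round(w[:2],4),(R.T@(w-p)*1e3).round(1)[:2])
im=cv2.imread('pics/scene8.png'); cv2.imwrite('pics/c8.png',cv2.resize(im[225:345,350:490],None,fx=5,fy=5,interpolation=2))
E
```

```text
t: 18.0
position: [0.5624, -0.0277, 0.1819]
tcp_rot: [[0.96, -0.281, 0.001], [-0.281, -0.96, -0.0], [0.001, -0.0, -1.0]]
ft_force: [1.4, 0.0, 0.3]
finger_gap: 0.899
t: 18.8
position: [0.5676, -0.1818, 0.0289]
tcp_rot: [[0.96, -0.281, -0.002], [-0.281, -0.96, 0.002], [-0.003, -0.001, -1.0]]
ft_force: [-0.9, -0.8, -0.9]
finger_gap: 0.899
t 18.8 p [ 0.5676 -0.1818  0.0289] f [-0.93 -0.79 -0.93] gap 0.899 
R [[0.96, -0.281, -0.002], [-0.281, -0.96, 0.002], [-0.003, -0.001, -1.0]] q [-0.51  0.41  1.67  0.    1.07  1.34]
scene 0.66 [288.2 180.4  17.1  20.9] [ 0.3141 -0.2228] [-231.8  110.6]
scene 0.56 [264.9 254.8  18.7  21.2] [ 0.5805 -0.1701] [  9.1 -14.8]
scene 0.55 [413.  275.8  21.8  21.1] [0.5029 0.2088] [-171.8 -356.7]
scene 0.54 [312.  278.1  23.   20.2] [ 0.6022 -0.0271] [ -10.2 -158.1]
scene 0.51 [188.9 238.7  22.2  18.7] [ 0.6071 -0.3848] [ 94.9 183.8]
scene 0.48 [237.2 236.3  23.7  22.8] [ 0.5526 -0.2667] [ 9.5 85.7]
wrist 0.87 [321.  256.6  95.2  97.1] [ 0.5742 -0.185 ] [7.3 1.2]
wrist 0.7 [631.2 108.6  17.1  74.2] [ 0.6055 -0.3539] [ 84.7 154.5]
wrist 0.68 [490.9 339.4  33.2  22. ] [ 0.4954 -0.2683] [-45.  103.3]
wrist 0.62 [ 61.6 289.4 108.3  88.9] [ 0.5969 -0.0361] [ -12.8 -148. ]
wrist 0.6 [486.8 258.1 106.7  94.8] [ 0.5475 -0.2736] [ 6.5 93.8]
```

View pics/c8.png

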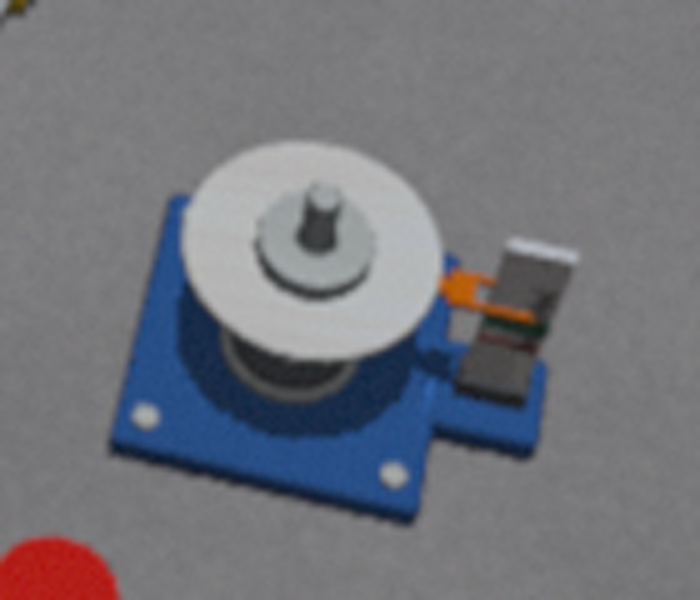

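Picture 10 (scene crop): ring 1 lies flat on the pan with the spindle through it. The orange pointer is still just above the green band, so more rings are needed. Now down over ring A.

```bash
python3 -m creep '[{"linear":[0,0,15],"turn":0,"fingers":-0.8},{"linear":[0,0,15],"turn":0,"fingers":-0.8},{"linear":[0,0,10],"turn":0,"fingers":-0.8},{"linear":[0,0,0],"turn":0,"fingers":-0.8},{"linear":[0,0,0],"turn":0,"fingers":-0.8},{"linear":[0,0,0],"turn":0,"fingers":-0.8},{"linear":[0,0,0],"turn":0,"fingers":-0.8},{"linear":[0,0,0],"turn":0,"fingers":-0.8}]' 50
python3 - <<'E'
from meas import *
s=st();R=np.array(s['tcp_rot']);p=np.array(s['position']);c=cams.get_calibration('wrist')
snap('wrist','w9.png'); im=cv2.imread('pics/w9.png'); g=cv2.cvtColor(im,6)
u=proj(c,[[.5687,-.1833,.018]])[0]; print('pred ring px',u); x,y=u.astype(int)
for lo in (90,140):
    e=ell(im,(x-70,y-70,x+70,y+70),lo,255); print(lo,e,(R.T@(atz(c,e[0],.018)-p)*1e3).round(1))
print(g[y,x-70:x+70:4].tolist());print(g[y-70:y+70:4,x-20].tolist())
E
```

```text
t: 19.8
position: [0.5692, -0.1833, -0.0078]
tcp_rot: [[0.96, -0.281, 0.001], [-0.281, -0.96, -0.0], [0.001, 0.0, -1.0]]
ft_force: [-0.2, -0.7, -0.1]
finger_gap: 0.9
t 19.8 p [ 0.5692 -0.1833 -0.0078] f [-0.18 -0.69 -0.1 ] gap 0.9 
R [[0.96, -0.281, 0.001], [-0.281, -0.96, -0.0], [0.001, 0.0, -1.0]] q [-0.51  0.47  1.67  0.    1.    1.34]
pred ring px [319.09053276 299.51418174]
90 (array([313.07275543, 291.27572403]), array([112.57043457, 115.51394653])) [  3.7  -2.6 -25.8]
140 (array([313.11716614, 292.15296326]), array([105.67874908, 112.99242401])) [  3.2  -2.6 -25.8]
[32, 37, 119, 150, 145, 146, 144, 147, 147, 144, 148, 97, 78, 65, 33, 33, 34, 37, 32, 55, 82, 94, 147, 146, 147, 149, 148, 147, 149, 148, 130, 34, 41, 36, 38]
[58, 59, 87, 111, 245, 244, 150, 154, 153, 152, 149, 147, 144, 105, 35, 38, 37, 63, 81, 84, 97, 146, 149, 147, 147, 144, 143, 143, 147, 75, 38, 33, 38, 36, 34]
```

```bash
python3 -m creep '[{"linear":[2.5,-2.3,3],"turn":0,"fingers":-0.8},{"linear":[0,0,5],"turn":0,"fingers":-0.8},{"linear":[0,0,5],"turn":0,"fingers":-0.8},{"linear":[0,0,2],"turn":0,"fingers":-0.8},{"linear":[0,0,0],"turn":0,"fingers":0.2},{"linear":[0,0,0],"turn":0,"fingers":0.2},{"linear":[0,0,0],"turn":0,"fingers":0.2},{"linear":[0,0,0],"turn":0,"fingers":0.2}]' 50
python3 -m creep '[{"linear":[0,0,-5],"turn":0,"fingers":0.2},{"linear":[0,0,-15],"turn":0,"fingers":0.2},{"linear":[0,0,-30],"turn":0,"fingers":0.2},{"linear":[0,0,-45],"turn":0,"fingers":0.2},{"linear":[0,0,-45],"turn":0,"fingers":0.2},{"linear":[0,0,-45],"turn":0,"fingers":0.2},{"linear":[0,0,-20],"turn":0,"fingers":0.2},{"linear":[0,0,0],"turn":0,"fingers":0.2}]' 50
python3 - <<'E'
from h import *
s=st();R=np.array(s['tcp_rot']);p=np.array(s['position'])
print((R.T@(np.array([.5588,.2096,.182])-p)*1e3).round(1))
E
```

```text
t: 20.65
position: [0.5721, -0.1818, -0.0229]
tcp_rot: [[0.96, -0.281, 0.001], [-0.281, -0.96, -0.0], [0.001, 0.0, -1.0]]
ft_force: [0.6, -0.6, 1.3]
finger_gap: 0.598
t: 21.45
position: [0.5743, -0.1828, 0.1874]
tcp_rot: [[0.96, -0.281, 0.008], [-0.281, -0.96, -0.005], [0.009, 0.002, -1.0]]
ft_force: [0.3, -0.9, -2.3]
finger_gap: 0.596
t 21.45 p [ 0.5743 -0.1828  0.1874] f [ 0.27 -0.92 -2.31] gap 0.596 
R [[0.96, -0.281, 0.008], [-0.281, -0.96, -0.005], [0.009, 0.002, -1.0]] q [-0.51  0.23  1.55  0.    1.35  1.35]
[-125.1 -372.2    3.4]
```

```bash
python3 -m creep '[{"linear":[-13,-28,0],"turn":0,"fingers":0.2},{"linear":[-20,-43,0],"turn":0,"fingers":0.2},{"linear":[-20,-43,0],"turn":0,"fingers":0.2},{"linear":[-20,-43,0],"turn":0,"fingers":0.2},{"linear":[-20,-43,0],"turn":0,"fingers":0.2},{"linear":[-20,-43,0],"turn":0,"fingers":0.2},{"linear":[-20,-43,0],"turn":0,"fingers":0.2},{"linear":[-20,-43,0],"turn":0,"fingers":0.2}]' 50
python3 -m creep '[{"linear":[-20,-43,0],"turn":0,"fingers":0.2},{"linear":[0,0,0],"turn":0,"fingers":0.2},{"linear":[0,0,0],"turn":0,"fingers":0.2},{"linear":[0,0,0],"turn":0,"fingers":0.2},{"linear":[0,0,0],"turn":0,"fingers":0.2},{"linear":[0,0,0],"turn":0,"fingers":0.2},{"linear":[0,0,0],"turn":0,"fingers":0.2},{"linear":[0,0,0],"turn":0,"fingers":0.2}]' 50
cat > align.py <<'E'
from meas import *
import sys
f=sys.argv[1]; s=st();R=np.array(s['tcp_rot']);p=np.array(s['position']);c=cams.get_calibration('wrist')
snap('wrist',f); im=cv2.imread('pics/'+f); g=cv2.cvtColor(im,6)
print('tcp->nominal spindle',(R.T@(np.array([.5588,.2096,p[2]])-p)*1e3).round(1))
# bore: by same edges as w5 (reference w5: ring row 311, cols)
print('row311',g[311,250:390:4].tolist()); print('col285',g[235:370:4,285].tolist())
ref=cv2.imread('pics/w5.png',0)
# ring shift vs w5: match dark bore lower rim patch via phase correlation on near region
a=np.float32(ref[255:372,262:378]);r=cv2.matchTemplate(np.float32(g[240:390,247:393]),a,cv2.TM_CCOEFF_NORMED); print('ring match',cv2.minMaxLoc(r)[1],np.array(cv2.minMaxLoc(r)[3])-[15,15])
q=proj(c,[[.5588+.0006,.2096,.155]])[0].astype(int)
e=ell(im,(q[0]-17,q[1]-17,q[0]+17,q[1]+17),185,255); print('spindle ell',e,[(R.T@(atz(c,e[0],z)-p)*1e3).round(1)[:2] for z in (.15,.157)])
E
python3 align.py w10.png
```

```text
t: 22.25
position: [0.5153, 0.1789, 0.1797]
tcp_rot: [[0.96, -0.281, -0.003], [-0.281, -0.96, -0.0], [-0.003, 0.001, -1.0]]
ft_force: [1.8, -0.1, -2.1]
finger_gap: 0.602
t: 23.05
position: [0.5105, 0.2236, 0.1818]
tcp_rot: [[0.959, -0.282, 0.0], [-0.282, -0.959, 0.0], [0.0, -0.0, -1.0]]
ft_force: [-0.3, -0.4, -2.4]
finger_gap: 0.598
t 23.05 p [0.5105 0.2236 0.1818] f [-0.28 -0.42 -2.36] gap 0.598 
R [[0.959, -0.282, 0.0], [-0.282, -0.959, 0.0], [0.0, -0.0, -1.0]] q [ 0.2   0.13  1.67 -0.    1.33  2.05]
tcp->nominal spindle [50.3 -0.2  0. ]
row311 [23, 21, 97, 101, 101, 101, 103, 104, 102, 103, 103, 94, 57, 76, 77, 94, 142, 145, 142, 145, 144, 144, 86, 89, 100, 104, 103, 103, 102, 106, 105, 101, 99, 27, 25]
col285 [121, 121, 124, 114, 101, 51, 58, 66, 105, 105, 104, 104, 103, 102, 103, 104, 106, 103, 104, 103, 102, 103, 101, 103, 103, 101, 99, 101, 102, 102, 100, 99, 144, 144]
ring match 0.9336416721343994 [0 3]
spindle ell (array([318.21003494, 174.53961239]), array([22.43111801, 22.72869682])) [array([51.4, -0.3]), array([51.9, -0.3])]
```

```bash
python3 -m creep '[{"linear":[16,0,0],"turn":0,"fingers":0.2},{"linear":[20,-0.2,0],"turn":0,"fingers":0.2},{"linear":[15.5,0,0],"turn":0,"fingers":0.2},{"linear":[0,0,10],"turn":0,"fingers":0.2},{"linear":[0,0,15],"turn":0,"fingers":0.2},{"linear":[0,0,15],"turn":0,"fingers":0.2},{"linear":[0,0,5],"turn":0,"fingers":0.2},{"linear":[0,0,0],"turn":0,"fingers":0.2}]' 50
python3 -m creep '[{"linear":[0,0,2],"turn":0,"fingers":0.2},{"linear":[0,0,2],"turn":0,"fingers":0.2},{"linear":[0,0,2],"turn":0,"fingers":0.2},{"linear":[0,0,2],"turn":0,"fingers":0.2},{"linear":[0,0,2],"turn":0,"fingers":0.2},{"linear":[0,0,2],"turn":0,"fingers":0.2},{"linear":[0,0,2],"turn":0,"fingers":0.2},{"linear":[0,0,2],"turn":0,"fingers":0.2}]' 50
python3 -m creep '[{"linear":[0,0,2],"turn":0,"fingers":0.2},{"linear":[0,0,2],"turn":0,"fingers":0.2},{"linear":[0,0,2],"turn":0,"fingers":0.2},{"linear":[0,0,0],"turn":0,"fingers":0.2},{"linear":[0,0,0],"turn":0,"fingers":0.2},{"linear":[0,0,0],"turn":0,"fingers":0.2},{"linear":[0,0,0],"turn":0,"fingers":0.2},{"linear":[0,0,0],"turn":0,"fingers":0.2}]' 50
python3 - <<'E'
from h import *
for i in range(3): print(np.round(readout.read_state()['ft_force'],2)); snap('wrist','w11.png')
g=cv2.imread('pics/w11.png',0)
print(g[314,285:352:3].tolist()); print(g[280:350:3,318].tolist())
E
```

```text
t: 23.9
position: [0.558, 0.2099, 0.1347]
tcp_rot: [[0.96, -0.281, -0.004], [-0.281, -0.96, -0.001], [-0.003, 0.002, -1.0]]
ft_force: [0.3, 0.2, -2.5]
finger_gap: 0.599
t: 24.7
position: [0.5601, 0.2097, 0.1207]
tcp_rot: [[0.96, -0.281, 0.001], [-0.281, -0.96, -0.0], [0.001, -0.0, -1.0]]
ft_force: [0.6, -0.4, -1.5]
finger_gap: 0.601
t: 25.5
position: [0.56, 0.2098, 0.1149]
tcp_rot: [[0.96, -0.281, 0.001], [-0.281, -0.96, -0.0], [0.001, -0.0, -1.0]]
ft_force: [2.6, -0.8, -1.6]
finger_gap: 0.603
[ 2.61 -0.79 -1.6 ]
[ 2.59 -0.55 -1.96]
[ 3.66 -2.17 -0.88]
[109, 109, 108, 99, 57, 65, 80, 104, 110, 112, 110, 106, 110, 111, 110, 109, 106, 66, 62, 93, 109, 106, 110]
[110, 107, 108, 103, 103, 88, 107, 107, 108, 107, 104, 105, 109, 106, 106, 66, 61, 62, 62, 103, 113, 109, 109, 108]
```

```bash
python3 -m creep '[{"linear":[0.5,0,0],"turn":0,"fingers":0.2},{"linear":[0.5,0,0],"turn":0,"fingers":0.2},{"linear":[0,0,0],"turn":0,"fingers":0.2},{"linear":[0,0,2],"turn":0,"fingers":0.2},{"linear":[0,0,2],"turn":0,"fingers":0.2},{"linear":[0,0,0],"turn":0,"fingers":0.2},{"linear":[0,0,0],"turn":0,"fingers":0.2},{"linear":[0,0,0],"turn":0,"fingers":0.2}]' 50
python3 - <<'E'
from h import *
for i in range(3): print(np.round(readout.read_state()['ft_force'],2)); snap('wrist','w11.png')
g=cv2.imread('pics/w11.png',0)
print(g[280:350:3,318].tolist())
E
```

```text
t: 26.45
position: [0.5606, 0.2096, 0.1106]
tcp_rot: [[0.96, -0.281, -0.0], [-0.281, -0.96, 0.0], [-0.0, 0.0, -1.0]]
ft_force: [-0.1, 0.3, -3.1]
finger_gap: 0.597
[-0.15  0.31 -3.06]
[-0.02 -0.27 -2.14]
[-0.12 -0.11 -2.31]
[108, 106, 105, 106, 103, 69, 62, 62, 79, 102, 108, 106, 108, 106, 106, 107, 105, 105, 97, 103, 113, 110, 106, 109]
```

```bash
python3 -m creep '[{"linear":[0,0,3],"turn":0,"fingers":0.2},{"linear":[0,0,3],"turn":0,"fingers":0.2},{"linear":[0,0,3],"turn":0,"fingers":0.2},{"linear":[0,0,2],"turn":0,"fingers":0.2},{"linear":[0,0,2],"turn":0,"fingers":0.2},{"linear":[0,0,0],"turn":0,"fingers":0.2},{"linear":[0,0,0],"turn":0,"fingers":0.2},{"linear":[0,0,0],"turn":0,"fingers":0.2}]' 50
python3 -m creep '[{"linear":[0,0,2],"turn":0,"fingers":0.2},{"linear":[0,0,2],"turn":0,"fingers":0.2},{"linear":[0,0,2],"turn":0,"fingers":0.2},{"linear":[0,0,0],"turn":0,"fingers":0.2},{"linear":[0,0,0],"turn":0,"fingers":0.2},{"linear":[0,0,0],"turn":0,"fingers":0.2},{"linear":[0,0,0],"turn":0,"fingers":0.2},{"linear":[0,0,0],"turn":0,"fingers":0.2}]' 50
python3 - <<'E'
from h import *
for i in range(4): print(np.round(readout.read_state()['ft_force'],2)); cams.read_camera('wrist')
E
```

```text
t: 27.4
position: [0.5609, 0.2096, 0.0979]
tcp_rot: [[0.96, -0.281, 0.0], [-0.281, -0.96, 0.0], [0.0, -0.0, -1.0]]
ft_force: [1.3, 0.7, -2.4]
finger_gap: 0.602
t: 28.2
position: [0.5607, 0.2095, 0.0917]
tcp_rot: [[0.96, -0.281, -0.0], [-0.281, -0.96, -0.0], [-0.0, 0.0, -1.0]]
ft_force: [-0.2, -0.6, -2.3]
finger_gap: 0.601
[-0.17 -0.59 -2.25]
[-0.12 -0.99 -1.48]
[-0.21 -0.57 -2.08]
[-0.47 -0.31 -1.42]
```

```bash
python3 -m creep '[{"linear":[0,0,2],"turn":0,"fingers":0.2},{"linear":[0,0,2],"turn":0,"fingers":0.2},{"linear":[0,0,0],"turn":0,"fingers":0.2},{"linear":[0,0,0],"turn":0,"fingers":0.2},{"linear":[0,0,0],"turn":0,"fingers":0.2},{"linear":[0,0,0],"turn":0,"fingers":0.2},{"linear":[0,0,0],"turn":0,"fingers":0.2},{"linear":[0,0,0],"turn":0,"fingers":0.2}]' 50
python3 - <<'E'
from h import *
for i in range(5): print(np.round(readout.read_state()['ft_force'],2)); cams.read_camera('wrist')
E
```

```text
t: 29.2
position: [0.5608, 0.2096, 0.0878]
tcp_rot: [[0.96, -0.281, 0.0], [-0.281, -0.96, 0.0], [0.0, -0.0, -1.0]]
ft_force: [-0.7, 0.5, -0.8]
finger_gap: 0.596
[-0.71  0.48 -0.78]
[ 0.04 -0.71  0.44]
[-0.17  0.29 -0.83]
[-0.03  0.42 -0.58]
[ 0.68 -0.09 -0.61]
```

```bash
python3 -m creep '[{"linear":[0,0,1],"turn":0,"fingers":0.2},{"linear":[0,0,0],"turn":0,"fingers":0.2},{"linear":[0,0,0],"turn":0,"fingers":0.2},{"linear":[0,0,0],"turn":0,"fingers":-0.8},{"linear":[0,0,0],"turn":0,"fingers":-0.8},{"linear":[0,0,0],"turn":0,"fingers":-0.8},{"linear":[0,0,0],"turn":0,"fingers":-0.8},{"linear":[0,0,0],"turn":0,"fingers":-0.8}]' 50
python3 -m creep '[{"linear":[0,0,-20],"turn":0,"fingers":-0.8},{"linear":[0,0,-40],"turn":0,"fingers":-0.8},{"linear":[0,0,-35],"turn":0,"fingers":-0.8},{"linear":[0,40,0],"turn":0,"fingers":-0.8},{"linear":[0,40,0],"turn":0,"fingers":-0.8},{"linear":[0,40,0],"turn":0,"fingers":-0.8},{"linear":[0,0,0],"turn":0,"fingers":-0.8},{"linear":[0,0,0],"turn":0,"fingers":-0.8}]' 50
python3 - <<'E'
from h import *
s=st();R=np.array(s['tcp_rot']);p=np.array(s['position'])
for n,w in dict(C=(.5422,-.274),D=(.4722,-.253)).items(): print(n,np.round(R[:2,:2].T@(np.array(w)-p[:2])*1e3,1))
im=cv2.cvtColor(snap('scene','scene12.png'),4)
a=cv2.imread('pics/scene8.png')
f=lambda i:cv2.resize(i[255:315,425:475],None,fx=7.5,fy=7.5,interpolation=3)
cv2.imwrite('pics/c12.png',cv2.convertScaleAbs(cv2.hconcat([f(a),f(im)]),alpha=1.4,beta=10))
E
```

```text
t: 30.25
position: [0.5607, 0.2096, 0.0867]
tcp_rot: [[0.96, -0.281, 0.0], [-0.281, -0.96, 0.0], [-0.0, -0.0, -1.0]]
ft_force: [-0.2, 0.8, 0.8]
finger_gap: 0.899
t: 31.05
position: [0.5271, 0.0939, 0.1819]
tcp_rot: [[0.959, -0.283, 0.0], [-0.283, -0.959, 0.0], [0.0, -0.001, -1.0]]
ft_force: [0.4, -0.5, 0.9]
finger_gap: 0.902
t 31.05 p [0.5271 0.0939 0.1819] f [ 0.35 -0.46  0.9 ] gap 0.902 
R [[0.959, -0.283, 0.0], [-0.283, -0.959, 0.0], [0.0, -0.001, -1.0]] q [-0.05  0.07  1.74  0.    1.33  1.81]
C [118.5 348.6]
D [ 45.4 348.3]
```

View pics/c12.png

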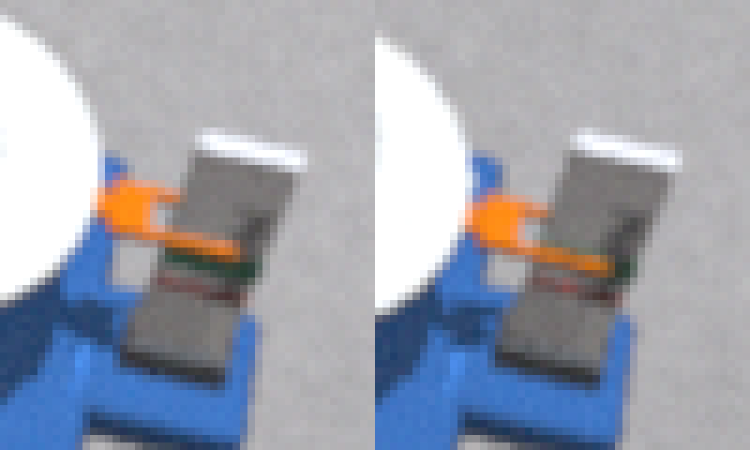

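Picture 11 (scene crops before and after ring 2): the orange tine moved from above the green band to overlapping its upper part. The tine stands in front of the plate, so parallax makes it look low, and I have to measure this properly. I'll move clear to a hover towards ring D and take pictures.

```bash
python3 -m creep '[{"linear":[5,45,0],"turn":0,"fingers":-0.8},{"linear":[6,45,0],"turn":0,"fingers":-0.8},{"linear":[6,45,0],"turn":0,"fingers":-0.8},{"linear":[6,45,0],"turn":0,"fingers":-0.8},{"linear":[6,45,0],"turn":0,"fingers":-0.8},{"linear":[6,45,0],"turn":0,"fingers":-0.8},{"linear":[6,45,0],"turn":0,"fingers":-0.8},{"linear":[4,33,0],"turn":0,"fingers":-0.8}]' 50
python3 - <<'E'
from h import *
from scipy.optimize import least_squares
st(); snap('scene','scene13.png'); snap('top','top13.png')
imgs={'top':['top0','top13'],'scene':['scene0','scene8','scene13']}
C={n:cams.get_calibration(n) for n in imgs}
K=6; obs=[]
for n,fs in imgs.items():
  for f in fs:
    im=cv2.imread(f'pics/{f}.png')
    def crop(u,r): 
        u=np.round(u).astype(int); return cv2.resize(im[u[1]-r:u[1]+r,u[0]-r:u[0]+r],None,fx=K,fy=K,interpolation=cv2.INTER_CUBIC),u-r
    unz=lambda q,o:(np.array(q)+.5)/K-.5+o
    # pan
    a,o=crop(proj(C[n],[[.5555,.208,.108]])[0],40); b=a.min(2).astype(int); sat=a.max(2).astype(int)-b
    m=((b>(150 if n=='top' else 110))&(sat<45)).astype(np.uint8); m=cv2.morphologyEx(m,cv2.MORPH_OPEN,np.ones((61,61)))
    q=max(cv2.findContours(m,0,1)[0],key=cv2.contourArea); e=cv2.fitEllipse(cv2.convexHull(q)); print(f,'pan',unz(e[0],o).round(2),np.round(np.array(e[1])/K,1),round(e[2]))
    # orange
    u=proj(C[n],[[.565,.29,.1]])[0]; a,o=crop(u,26); h=cv2.cvtColor(a,cv2.COLOR_BGR2HSV); mo=cv2.inRange(h,(5,150,90),(20,255,255)); ys,xs=np.nonzero(mo); print('  orange centroid',unz((xs.mean(),ys.mean()),o).round(2),len(xs), 'bbox',unz((xs.min(),ys.min()),o).round(1),unz((xs.max(),ys.max()),o).round(1))
    u=proj(C[n],[[.566,.305,.145]])[0]; a,o=crop(u,18); b=a.min(2); m=(b>175).astype(np.uint8); m[:, :]=m; cc=cv2.connectedComponentsWithStats(m)
    print('  white blobs',[(unz(cc[3][i],o).round(2).tolist(),int(cc[2][i][4]/K/K)) for i in range(1,cc[0]) if cc[2][i][4]>200],'pred',u.round(1))
E
```

```text
t: 31.9
position: [0.4728, -0.254, 0.1818]
tcp_rot: [[0.96, -0.281, 0.001], [-0.281, -0.96, -0.0], [0.001, 0.0, -1.0]]
ft_force: [0.3, 0.5, 0.6]
finger_gap: 0.898
t 31.9 p [ 0.4728 -0.254   0.1818] f [0.27 0.47 0.56] gap 0.898 
R [[0.96, -0.281, 0.001], [-0.281, -0.96, -0.0], [0.001, 0.0, -1.0]] q [-0.72  0.08  1.73  0.    1.33  1.14]
top0 pan [202.24 223.54] [59.6 60.7] 57
  orange centroid [164.45 229.56] 3321 bbox [150.9 223.8] [171.8 234.2]
  white blobs [([147.67, 226.76], 47)] pred [147.9 215.8]
top13 pan [203.83 224.64] [59.  59.9] 90
  orange centroid [167.25 230.52] 3050 bbox [153.6 225.1] [174.1 235.1]
  white blobs [([147.66, 226.75], 48)] pred [147.9 215.8]
scene0 pan [408.48 256.84] [ 77.5 102.7] 81
  orange centroid [445.4  281.92] 2170 bbox [438.4 277.1] [457.1 287.2]
  white blobs [] pred [455.2 280.8]
scene8 pan [408.5  257.13] [ 80.6 101.3] 77
  orange centroid [444.7 283.8] 2217 bbox [437.8 278.9] [456.2 288.9]
  white blobs [] pred [455.2 280.8]
scene13 pan [409.11 256.96] [83.4 98.9] 76
  orange centroid [444.31 285.9 ] 2209 bbox [437.1 280.9] [455.8 290.9]
  white blobs [] pred [455.2 280.8]
```

Run:
```python
from h import *
from scipy.optimize import least_squares
C={n:cams.get_calibration(n) for n in('top','scene')}
K=6
def load(f):return cv2.imread(f'pics/{f}.png')
def crop(im,u,r):
    u=np.round(u).astype(int); return cv2.resize(im[u[1]-r:u[1]+r,u[0]-r:u[0]+r],None,fx=K,fy=K,interpolation=cv2.INTER_CUBIC),u-r
unz=lambda q,o:(np.array(q)+.5)/K-.5+o
sc={}
for f in('scene0','scene8','scene13'):
    im=load(f); a,o=crop(im,(412.6,273),34); b=a.min(2); 
    m=(b>138).astype(np.uint8); m=cv2.morphologyEx(m,cv2.MORPH_CLOSE,np.ones((25,25))); m=cv2.morphologyEx(m,cv2.MORPH_OPEN,np.ones((61,61)))
    q=max(cv2.findContours(m,0,1)[0],key=cv2.contourArea); e=cv2.fitEllipse(cv2.convexHull(q)); sc[f]=unz(e[0],o)
    print(f,'bench',np.median(b),'pan',sc[f].round(2),np.round(np.array(e[1])/K,1),round(e[2]))
    a,o=crop(im,(459.7,274.3),10); b=a.min(2); m=(b>170).astype(np.uint8); cc=cv2.connectedComponentsWithStats(m)
    print('  white',[(unz(cc[3][i],o).round(2).tolist(),round(cc[2][i][4]/K/K,1)) for i in range(1,cc[0]) if cc[2][i][4]>100])
P={'top':{0:(202.24,223.54),2:(203.83,224.64)},'scene':{0:sc['scene0'],1:sc['scene8'],2:sc['scene13']}}
rule={'top':(147.67,226.75),'scene':(459.7,274.3)}
# params: axis xy, yaw, s0,s1,s2, biases (px) 4
def res(v):
    x,y,th,s=v[0],v[1],v[2],v[3:6]; r=[]
    for i,n in enumerate(('top','scene')):
        bias=v[6+2*i:8+2*i]
        for k,uv in P[n].items(): r+=list((proj(C[n],[[x,y,.125-s[k]]])[0]+bias-uv)/.3)
        rp=[x-.098*np.sin(th),y+.098*np.cos(th),.145]; r+=list((proj(C[n],[rp])[0]+bias-rule[n])/.3); r+=list(bias/1.0)
    return r
for s in (.008,.013):
    o=least_squares(res,[.556,.208,.1,s,s+.008,s+.016,0,0,0,0]); cov=np.linalg.inv(o.jac.T@o.jac); print(o.x.round(4),'sd sink',np.sqrt(np.diag(cov))[3:6].round(4),'cost',round(o.cost,2))
J=[(proj(C[n],[[.565,.29,.10]])-proj(C[n],[[.565,.29,.11]]))[0] for n in C]; print('px per 10mm drop at pointer',np.round(J,2))
```

```text
scene0 bench 118.0 pan [412.53 272.48] [43.  52.6] 104
  white []
scene8 bench 123.0 pan [412.01 274.33] [43.2 52.5] 105
  white [([457.88, 274.48], np.float64(11.9))]
scene13 bench 122.0 pan [411.51 276.32] [43.  52.2] 104
  white [([457.98, 274.5], np.float64(11.9))]
[0.5569 0.2096 0.1131 0.0128 0.0206 0.0288 1.0119 0.6198 0.3778 0.1947] sd sink [0.0015 0.0018 0.0016] cost 11.54
[0.5569 0.2096 0.1131 0.0128 0.0206 0.0288 1.0119 0.6198 0.3778 0.1947] sd sink [0.0015 0.0018 0.0016] cost 11.54
px per 10mm drop at pointer [[ 1.53  0.78]
 [-0.82  2.27]]
```

Run:
```python
from h import *
from scipy.optimize import least_squares
C={n:cams.get_calibration(n) for n in('top','scene')}
P={'top':{0:(202.24,223.54),2:(203.83,224.64)},'scene':{0:(412.53,272.48),1:(412.01,274.33),2:(411.51,276.32)}}
rule={'top':(147.67,226.75),'scene':(457.93,274.49)}
def res(v,b0):
    x,y,th,s=v[0],v[1],v[2],v[3:6]; r=[]
    for i,n in enumerate(('top','scene')):
        bias=v[6+2*i:8+2*i]
        for k,uv in P[n].items(): r+=list((proj(C[n],[[x,y,.125-s[k]]])[0]+bias-uv)/.3)
        rp=[x-.098*np.sin(th),y+.098*np.cos(th),.145]; r+=list((proj(C[n],[rp])[0]+bias-rule[n])/.3); r+=list(bias/b0)
    return r
for b0 in (.5,1,3):
    o=least_squares(res,[.556,.208,.1,.01,.018,.026,0,0,0,0],args=(b0,)); cov=np.linalg.inv(o.jac.T@o.jac); print(b0,o.x.round(4),'sd',np.sqrt(np.diag(cov))[3:6].round(4),'cost',round(o.cost,2))
```

```text
0.5 [0.5563 0.2084 0.1097 0.0119 0.0196 0.028  0.4364 0.395  0.3391 0.6805] sd [0.0015 0.0017 0.0015] cost 2.62
1 [0.5564 0.2083 0.1106 0.0111 0.0189 0.0272 0.4753 0.4855 0.381  0.8547] sd [0.0015 0.0018 0.0016] cost 0.95
3 [0.5561 0.2079 0.1108 0.0108 0.0186 0.0269 0.3068 0.4024 0.524  1.0501] sd [0.0016 0.0018 0.0016] cost 0.31
```

```bash
python3 -m creep '[{"linear":[-9,-43,-5],"turn":0,"fingers":-0.8},{"linear":[-10,-48,-5],"turn":0,"fingers":-0.8},{"linear":[-10,-48,-5],"turn":0,"fingers":-0.8},{"linear":[-10,-48,-5],"turn":0,"fingers":-0.8},{"linear":[-10,-48,0],"turn":0,"fingers":-0.8},{"linear":[-10,-48,0],"turn":0,"fingers":-0.8},{"linear":[-10,-48,0],"turn":0,"fingers":-0.8},{"linear":[-10,-48,0],"turn":0,"fingers":-0.8}]' 50
python3 -m creep '[{"linear":[-10,-48,0],"turn":0,"fingers":-0.8},{"linear":[-8,-42,0],"turn":0,"fingers":-0.8},{"linear":[0,0,0],"turn":0,"fingers":-0.8},{"linear":[0,0,0],"turn":0,"fingers":-0.8},{"linear":[0,0,0],"turn":0,"fingers":-0.8},{"linear":[0,0,0],"turn":0,"fingers":-0.8},{"linear":[0,0,0],"turn":0,"fingers":-0.8},{"linear":[0,0,0],"turn":0,"fingers":-0.8}]' 50
python3 - <<'E'
from h import *
import json
st(); c=cams.get_calibration('wrist'); im=snap('wrist','w14.png'); json.dump({k:np.array(v).tolist() for k,v in c.items() if k in('mtx','rvec','tvec')},open('c14.json','w'))
a=cv2.cvtColor(im,4); cv2.imwrite('pics/v14.png',cv2.resize(a[20:340,110:530],(788,600),interpolation=cv2.INTER_CUBIC))
E
```

```text
t: 32.8
position: [0.5026, 0.1377, 0.2019]
tcp_rot: [[0.96, -0.279, 0.0], [-0.279, -0.96, 0.001], [0.0, -0.001, -1.0]]
ft_force: [0.8, 0.1, -0.1]
finger_gap: 0.9
t: 33.6
position: [0.5113, 0.2244, 0.2018]
tcp_rot: [[0.959, -0.282, 0.0], [-0.282, -0.959, 0.0], [0.0, -0.0, -1.0]]
ft_force: [0.2, 0.5, -0.2]
finger_gap: 0.899
t 33.6 p [0.5113 0.2244 0.2018] f [ 0.21  0.5  -0.16] gap 0.899 
R [[0.959, -0.282, 0.0], [-0.282, -0.959, 0.0], [0.0, -0.0, -1.0]] q [ 0.2   0.12  1.65 -0.    1.37  2.05]
```

The viewer limit is reached (12), so I'll go on numerically. I'm fitting the pan's height from this wrist picture against the base, whose size and height are known.

```bash
cat > fit.py <<'E'
from h import *
import json
from scipy.optimize import least_squares
c=json.load(open('c14.json')); im=cv2.imread('pics/w14.png'); s=json.load(open('c14.json'))
g=cv2.GaussianBlur(cv2.cvtColor(im,6).astype(np.float32),(3,3),0); hsv=cv2.cvtColor(im,cv2.COLOR_BGR2HSV)
sample=lambda I,q: cv2.remap(I,np.float32(q[:,0]).reshape(1,-1),np.float32(q[:,1]).reshape(1,-1),cv2.INTER_CUBIC)[0]
ax=np.array([.5565,.2085]); th=.11
# pan edge points: radial profile search
blue=cv2.GaussianBlur(im[:,:,0].astype(np.float32)-im[:,:,2].astype(np.float32),(3,3),0)
pan=[]
for t in np.linspace(0,2*np.pi,120,endpoint=False):
    r=np.linspace(.050,.070,81); q=proj(c,np.c_[ax[0]+r*np.cos(t),ax[1]+r*np.sin(t),np.full(81,.098)])
    if q.min()<2 or q[:,0].max()>637: continue
    v=sample(g,q); d=-np.gradient(v); k=d.argmax()
    if d[k]>3 and 2<k<78:
        w=d[k-2:k+3].clip(0); pan.append(np.r_[q[k-2:k+3].T@w/w.sum(),t])
pan=np.array(pan)
R=np.array([[np.cos(th),-np.sin(th)],[np.sin(th),np.cos(th)]])
base=[]
for name,n,tt in(('x+',(1,0),(0,1)),('x-',(-1,0),(0,1)),('y-',(0,-1),(1,0)),('y+',(0,1),(1,0))):
    for a in np.linspace(-.07,.07,57):
        r=np.linspace(.066,.084,73); L=np.outer(r,n)+np.outer(np.full(73,a),tt); W=L@R.T+ax; q=proj(c,np.c_[W,np.full(73,.02)])
        if q.min()<2 or q[:,0].max()>637 or q[:,1].max()>470: continue
        v=sample(blue,q); d=-np.gradient(v); k=d.argmax()
        if d[k]>3 and 3<k<69 and v[max(0,k-8)]>45 and v[min(72,k+8)]<25:
            w=d[k-2:k+3].clip(0); base.append(np.r_[q[k-2:k+3].T@w/w.sum(),'x+ x- y- y+'.split().index(name)])
base=np.array(base); print('pan pts',len(pan),'base pts',[(base[:,2]==i).sum() for i in range(4)])
def back(uv,z,bias,tilt):
    o,_=ray(c,(0,0)); K=np.array(c['mtx']); Rm=cv2.Rodrigues(np.array(c['rvec']))[0]
    D=np.c_[uv,np.ones(len(uv))]@np.linalg.inv(K).T@Rm; D=D@cv2.Rodrigues(np.array([tilt[0],tilt[1],0.]))[0].T
    o=o+[0,0,bias]; return (o+D*((z-o[2])/D[:,2])[:,None])[:,:2]
def res(v,sp=1.):
    x,y,th,s,bias,t0,t1=v; r=[]
    p=back(pan[:,:2],.125-s,bias,(t0,t1))-[x,y]; r.append((np.hypot(*p.T)-.060)/.0005)
    b=(back(base[:,:2],.02,bias,(t0,t1))-[x,y])@np.array([[np.cos(th),-np.sin(th)],[np.sin(th),np.cos(th)]])
    sd=base[:,2].astype(int); e=np.choose(sd,[b[:,0],-b[:,0],-b[:,1],b[:,1]])-.075; r.append(e/.0005)
    r.append([bias/.002,t0/.007,t1/.007]); return np.concatenate(r)
o=least_squares(res,[*ax,th,.027,0,0,0],loss='soft_l1'); cov=np.linalg.inv(o.jac.T@o.jac)
print('x y yaw sink bias tilts',o.x.round(4),'sd sink',np.sqrt(cov[3,3]).round(5)); r=res(o.x); n=len(pan)
print('pan rms mm',(np.sqrt(np.median(r[:n]**2))*.5).round(2),'base per side mean mm',[(r[n:-3][base[:,2]==i].mean()*.5).round(2) for i in range(4) if (base[:,2]==i).any()])
for b in(-.002,0,.002):
    q=least_squares(lambda v:res([*v[:4],b,*v[4:]]),[*ax,th,.027,0,0],loss='soft_l1'); print('bias',b,'sink',q.x[3].round(4),'cost',q.cost.round(1))
E
python3 fit.py
```

```text
pan pts 119 base pts [np.int64(57), np.int64(23), np.int64(35), np.int64(35)]
x y yaw sink bias tilts [ 0.5563  0.2059  0.1061  0.0198  0.0083 -0.0092 -0.0021] sd sink 0.00035
pan rms mm 0.19 base per side mean mm [np.float64(-0.0), np.float64(0.01), np.float64(-0.03), np.float64(0.87)]
bias -0.002 sink 0.0306 cost 550.1
bias 0 sink 0.0285 cost 463.6
bias 0.002 sink 0.0264 cost 378.0
```

```bash
cat > fitmat.py <<'E'
import fit as F
from h import *
from scipy.optimize import least_squares
s=readout.read_state(); R1=np.array(s['tcp_rot']); p1=np.array(s['position']); c14=F.c
Rc=cv2.Rodrigues(np.array(c14['rvec']))[0]; t=np.array(c14['tvec']).ravel()
# camera = Rc X + t ; X = R1 y + p1 (tool y)
Rct=Rc@R1; tct=Rc@p1+t
def cal(R,p): Rn=Rct@R.T; return {'mtx':c14['mtx'],'rvec':cv2.Rodrigues(Rn)[0].ravel().tolist(),'tvec':(tct-Rn@p).tolist()}
R0=np.array([[.96,-.281,0],[-.281,-.96,0],[0,0,-1]]); c=cal(R0,np.array([.4765,-.2153,.2357])); F.c=c
im=cv2.imread('pics/w1.png'); g=cv2.GaussianBlur(cv2.cvtColor(im,6).astype(np.float32),(3,3),0)
ax=np.array([.4955,-.2090]); th=-np.radians(16.3); Rm=np.array([[np.cos(th),-np.sin(th)],[np.sin(th),np.cos(th)]])
pts=[]
for i,(n,tt,h,l) in enumerate((((1,0),(0,1),.105,.085),((-1,0),(0,1),.105,.085),((0,-1),(1,0),.095,.095),((0,1),(1,0),.095,.095))):
    for a in np.linspace(-l,l,60):
        r=np.linspace(h-.012,h+.012,97); q=proj(c,np.c_[(np.outer(r,n)+np.outer(np.full(97,a),tt))@Rm.T+ax,np.full(97,.004)])
        v=F.sample(g,q); d=np.gradient(v); k=d.argmax()
        if d[k]>2 and 4<k<92 and v[min(96,k+10)]>120 and v[max(0,k-10)]<70: w=d[k-2:k+3].clip(0); pts.append(np.r_[q[k-2:k+3].T@w/w.sum(),i])
pts=np.array(pts); print('mat pts',[(pts[:,2]==i).sum() for i in range(4)])
sd=pts[:,2].astype(int); H=np.array([.105,.105,.095,.095])[sd]
def res(v):
    x,y,th,b,t0,t1=v; L=(F.back(pts[:,:2],.004,b,(t0,t1))-[x,y])@np.array([[np.cos(th),-np.sin(th)],[np.sin(th),np.cos(th)]])
    return np.r_[(np.choose(sd,[L[:,0],-L[:,0],-L[:,1],L[:,1]])-H)/.0005,t0/.007,t1/.007,b/.01]
o=least_squares(res,[*ax,th,0,0,0],loss='soft_l1'); print('mat x y yaw bias tilt',o.x.round(4),'sd bias',np.sqrt(np.linalg.inv(o.jac.T@o.jac)[3,3]).round(4)); r=res(o.x); print([(r[:-3][sd==i].mean()*.5).round(2) for i in range(4)])
E
python3 fitmat.py
```

```text
pan pts 119 base pts [np.int64(57), np.int64(23), np.int64(35), np.int64(35)]
x y yaw sink bias tilts [ 0.5563  0.2059  0.1061  0.0198  0.0083 -0.0092 -0.0021] sd sink 0.00035
pan rms mm 0.19 base per side mean mm [np.float64(-0.0), np.float64(0.01), np.float64(-0.03), np.float64(0.87)]
bias -0.002 sink 0.0306 cost 550.1
bias 0 sink 0.0285 cost 463.6
bias 0.002 sink 0.0264 cost 378.0
mat pts [np.int64(60), np.int64(32), np.int64(60), np.int64(60)]
mat x y yaw bias tilt [ 4.957e-01 -2.076e-01 -2.851e-01  4.800e-03  1.000e-04  3.400e-03] sd bias 0.0003
[np.float64(0.05), np.float64(0.1), np.float64(0.03), np.float64(0.03)]
```

The two-ring estimates are about 27 mm (top and scene), about 26 mm (touch) and about 20–28 mm (wrist). That is at or below the band's lower edge. A third ring puts it at about 34 mm, inside the band on every estimate, so I'll fetch ring D.

```bash
python3 -m creep '[{"linear":[9,43,0],"turn":0,"fingers":-0.8},{"linear":[10,48,0],"turn":0,"fingers":-0.8},{"linear":[10,48,0],"turn":0,"fingers":-0.8},{"linear":[10,48,0],"turn":0,"fingers":-0.8},{"linear":[10,48,0],"turn":0,"fingers":-0.8},{"linear":[10,48,0],"turn":0,"fingers":-0.8},{"linear":[10,48,0],"turn":0,"fingers":-0.8},{"linear":[10,48,0],"turn":0,"fingers":-0.8}]' 50
python3 -m creep '[{"linear":[10,48,0],"turn":0,"fingers":-0.8},{"linear":[8,42,0],"turn":0,"fingers":-0.8},{"linear":[0,0,40],"turn":0,"fingers":-0.8},{"linear":[0,0,45],"turn":0,"fingers":-0.8},{"linear":[0,0,45],"turn":0,"fingers":-0.8},{"linear":[0,0,45],"turn":0,"fingers":-0.8},{"linear":[0,0,20],"turn":0,"fingers":-0.8},{"linear":[0,0,10],"turn":0,"fingers":-0.8}]' 50
python3 -m creep '[{"linear":[0,0,5],"turn":0,"fingers":-0.8},{"linear":[0,0,0],"turn":0,"fingers":-0.8},{"linear":[0,0,0],"turn":0,"fingers":-0.8},{"linear":[0,0,0],"turn":0,"fingers":-0.8},{"linear":[0,0,0],"turn":0,"fingers":-0.8},{"linear":[0,0,0],"turn":0,"fingers":-0.8},{"linear":[0,0,0],"turn":0,"fingers":-0.8},{"linear":[0,0,0],"turn":0,"fingers":-0.8}]' 50
python3 - <<'E'
from meas import *
s=st();R=np.array(s['tcp_rot']);p=np.array(s['position']);c=cams.get_calibration('wrist')
snap('wrist','w15.png'); im=cv2.imread('pics/w15.png'); g=cv2.cvtColor(im,6)
u=proj(c,[[.4722,-.253,.018]])[0]; print('pred ring px',u); x,y=u.astype(int)
for lo in (90,140):
    e=ell(im,(x-70,y-70,x+70,y+70),lo,255); print(lo,e,(R.T@(atz(c,e[0],.018)-p)*1e3).round(1))
print(g[y,x-70:x+70:4].tolist());print(g[y-70:y+70:4,x-20].tolist())
E
```

```text
t: 34.45
position: [0.4799, -0.1631, 0.202]
tcp_rot: [[0.96, -0.282, 0.001], [-0.282, -0.96, -0.0], [0.001, 0.0, -1.0]]
ft_force: [0.3, -0.5, -0.5]
finger_gap: 0.901
t: 35.25
position: [0.4706, -0.2511, -0.0059]
tcp_rot: [[0.96, -0.282, -0.003], [-0.282, -0.96, 0.003], [-0.004, -0.002, -1.0]]
ft_force: [0.3, -0.2, 0.4]
finger_gap: 0.899
t: 36.05
position: [0.4724, -0.2522, -0.0082]
tcp_rot: [[0.96, -0.281, 0.0], [-0.281, -0.96, -0.0], [0.0, 0.0, -1.0]]
ft_force: [0.7, 0.8, -0.0]
finger_gap: 0.902
t 36.05 p [ 0.4724 -0.2522 -0.0082] f [ 0.67  0.81 -0.04] gap 0.902 
R [[0.96, -0.281, 0.0], [-0.281, -0.96, -0.0], [0.0, 0.0, -1.0]] q [-0.72  0.33  1.85 -0.    0.95  1.14]
pred ring px [320.42251728 299.24437108]
90 (array([315.20429382, 294.91282043]), array([113.67876434, 115.99559784])) [  2.1  -1.6 -26.2]
140 (array([315.22236786, 297.02694855]), array([106.10348511, 113.99017334])) [  1.1  -1.6 -26.2]
[41, 37, 124, 170, 171, 175, 169, 171, 168, 168, 168, 129, 84, 43, 43, 42, 41, 41, 40, 39, 51, 94, 162, 167, 166, 167, 162, 169, 164, 167, 167, 57, 42, 41, 43]
[64, 68, 67, 100, 120, 185, 174, 172, 172, 172, 171, 168, 167, 167, 143, 43, 37, 46, 84, 93, 93, 126, 166, 166, 162, 161, 161, 159, 163, 164, 79, 38, 43, 40, 40]
```

```bash
python3 -m creep '[{"linear":[0.5,-1.6,3],"turn":0,"fingers":-0.8},{"linear":[0,0,5],"turn":0,"fingers":-0.8},{"linear":[0,0,5],"turn":0,"fingers":-0.8},{"linear":[0,0,2],"turn":0,"fingers":-0.8},{"linear":[0,0,0],"turn":0,"fingers":0.2},{"linear":[0,0,0],"turn":0,"fingers":0.2},{"linear":[0,0,0],"turn":0,"fingers":0.2},{"linear":[0,0,0],"turn":0,"fingers":0.2}]' 50
python3 -m creep '[{"linear":[0,0,-5],"turn":0,"fingers":0.2},{"linear":[0,0,-15],"turn":0,"fingers":0.2},{"linear":[0,0,-30],"turn":0,"fingers":0.2},{"linear":[0,0,-45],"turn":0,"fingers":0.2},{"linear":[0,0,-45],"turn":0,"fingers":0.2},{"linear":[0,0,-45],"turn":0,"fingers":0.2},{"linear":[0,0,-20],"turn":0,"fingers":0.2},{"linear":[0,0,0],"turn":0,"fingers":0.2}]' 50
```

```text
t: 36.9
position: [0.4737, -0.2512, -0.0229]
tcp_rot: [[0.96, -0.281, 0.001], [-0.281, -0.96, -0.001], [0.001, 0.0, -1.0]]
ft_force: [-0.2, 0.2, 2.6]
finger_gap: 0.602
t: 37.7
position: [0.4755, -0.2525, 0.1868]
tcp_rot: [[0.96, -0.281, 0.007], [-0.281, -0.96, -0.006], [0.008, 0.004, -1.0]]
ft_force: [0.2, -0.5, -2.2]
finger_gap: 0.601
```

```bash
python3 -m creep '[{"linear":[-7,-34,0],"turn":0,"fingers":0.2},{"linear":[-10,-48,0],"turn":0,"fingers":0.2},{"linear":[-10,-48,0],"turn":0,"fingers":0.2},{"linear":[-10,-48,0],"turn":0,"fingers":0.2},{"linear":[-10,-48,0],"turn":0,"fingers":0.2},{"linear":[-10,-48,0],"turn":0,"fingers":0.2},{"linear":[-10,-48,0],"turn":0,"fingers":0.2},{"linear":[-10,-48,0],"turn":0,"fingers":0.2}]' 50
python3 -m creep '[{"linear":[-10,-48,0],"turn":0,"fingers":0.2},{"linear":[-10,-48,0],"turn":0,"fingers":0.2},{"linear":[0,0,0],"turn":0,"fingers":0.2},{"linear":[0,0,0],"turn":0,"fingers":0.2},{"linear":[0,0,0],"turn":0,"fingers":0.2},{"linear":[0,0,0],"turn":0,"fingers":0.2},{"linear":[0,0,0],"turn":0,"fingers":0.2},{"linear":[0,0,0],"turn":0,"fingers":0.2}]' 50
sed -i 's/.155\]\])\[0\]/.147]])[0]/' align.py; python3 align.py w16.png
```

```text
t: 38.5
position: [0.5018, 0.1279, 0.1798]
tcp_rot: [[0.96, -0.281, -0.003], [-0.281, -0.96, -0.0], [-0.003, 0.001, -1.0]]
ft_force: [0.6, 0.1, -2.3]
finger_gap: 0.603
t: 39.3
position: [0.5114, 0.2228, 0.1817]
tcp_rot: [[0.959, -0.282, 0.0], [-0.282, -0.959, 0.0], [0.0, -0.0, -1.0]]
ft_force: [1.2, -0.6, -1.9]
finger_gap: 0.6
t 39.3 p [0.5114 0.2228 0.1817] f [ 1.18 -0.65 -1.94] gap 0.6 
R [[0.959, -0.282, 0.0], [-0.282, -0.959, 0.0], [0.0, -0.0, -1.0]] q [ 0.19  0.13  1.67 -0.    1.34  2.05]
tcp->nominal spindle [49.2 -0.7  0. ]
row311 [18, 22, 99, 106, 107, 107, 105, 106, 105, 103, 102, 98, 58, 77, 81, 112, 144, 146, 145, 143, 142, 143, 97, 95, 104, 103, 103, 106, 103, 103, 103, 103, 102, 23, 20]
col285 [121, 127, 123, 111, 109, 57, 61, 67, 106, 110, 106, 110, 109, 106, 107, 106, 107, 102, 105, 103, 103, 105, 102, 105, 104, 105, 102, 101, 100, 104, 104, 101, 141, 146]
ring match 0.9272834062576294 [0 4]
spindle ell (array([317.21346626, 175.22725258]), array([21.47937012, 21.8549366 ])) [array([51. , -0.8]), array([51.6, -0.8])]
```

```bash
python3 -m creep '[{"linear":[16,0,0],"turn":0,"fingers":0.2},{"linear":[20,-0.7,0],"turn":0,"fingers":0.2},{"linear":[15.8,0,0],"turn":0,"fingers":0.2},{"linear":[0,0,12],"turn":0,"fingers":0.2},{"linear":[0,0,18],"turn":0,"fingers":0.2},{"linear":[0,0,15],"turn":0,"fingers":0.2},{"linear":[0,0,5],"turn":0,"fingers":0.2},{"linear":[0,0,0],"turn":0,"fingers":0.2}]' 50
python3 -m creep '[{"linear":[0,0,2],"turn":0,"fingers":0.2},{"linear":[0,0,2],"turn":0,"fingers":0.2},{"linear":[0,0,2],"turn":0,"fingers":0.2},{"linear":[0,0,2],"turn":0,"fingers":0.2},{"linear":[0,0,2],"turn":0,"fingers":0.2},{"linear":[0,0,2],"turn":0,"fingers":0.2},{"linear":[0,0,2],"turn":0,"fingers":0.2},{"linear":[0,0,2],"turn":0,"fingers":0.2}]' 50
python3 -m creep '[{"linear":[0,0,2],"turn":0,"fingers":0.2},{"linear":[0,0,2],"turn":0,"fingers":0.2},{"linear":[0,0,2],"turn":0,"fingers":0.2},{"linear":[0,0,0],"turn":0,"fingers":0.2},{"linear":[0,0,0],"turn":0,"fingers":0.2},{"linear":[0,0,0],"turn":0,"fingers":0.2},{"linear":[0,0,0],"turn":0,"fingers":0.2},{"linear":[0,0,0],"turn":0,"fingers":0.2}]' 50
python3 - <<'E'
from h import *
for i in range(4): print(np.round(readout.read_state()['ft_force'],2)); snap('wrist','w17.png')
g=cv2.imread('pics/w17.png',0)
print(g[314,285:352:3].tolist()); print(g[280:350:3,318].tolist())
E
```

```text
t: 40.15
position: [0.5598, 0.2097, 0.1303]
tcp_rot: [[0.96, -0.281, -0.003], [-0.281, -0.96, -0.0], [-0.003, 0.001, -1.0]]
ft_force: [0.8, 0.7, -1.5]
finger_gap: 0.602
t: 40.95
position: [0.5611, 0.2097, 0.1155]
tcp_rot: [[0.96, -0.281, -0.0], [-0.281, -0.96, -0.0], [-0.0, 0.0, -1.0]]
ft_force: [0.4, -0.4, -3.0]
finger_gap: 0.602
t: 41.75
position: [0.5612, 0.2098, 0.1098]
tcp_rot: [[0.96, -0.281, 0.0], [-0.281, -0.96, 0.0], [0.0, -0.0, -1.0]]
ft_force: [0.6, 0.0, -2.9]
finger_gap: 0.6
[ 0.59  0.01 -2.95]
[-0.27 -0.58 -2.06]
[-0.18 -0.3  -2.46]
[-0.73 -0.82 -2.44]
[108, 110, 108, 97, 59, 72, 90, 103, 113, 116, 112, 106, 107, 112, 111, 110, 109, 86, 61, 97, 107, 108, 108]
[107, 106, 106, 107, 104, 85, 88, 109, 110, 108, 108, 107, 107, 109, 106, 101, 60, 64, 65, 95, 110, 106, 109, 110]
```

```bash
python3 -m creep '[{"linear":[0,0,2],"turn":0,"fingers":0.2},{"linear":[0,0,2],"turn":0,"fingers":0.2},{"linear":[0,0,2],"turn":0,"fingers":0.2},{"linear":[0,0,2],"turn":0,"fingers":0.2},{"linear":[0,0,2],"turn":0,"fingers":0.2},{"linear":[0,0,0],"turn":0,"fingers":0.2},{"linear":[0,0,0],"turn":0,"fingers":0.2},{"linear":[0,0,0],"turn":0,"fingers":0.2}]' 50
python3 -m creep '[{"linear":[0,0,2],"turn":0,"fingers":0.2},{"linear":[0,0,2],"turn":0,"fingers":0.2},{"linear":[0,0,2],"turn":0,"fingers":0.2},{"linear":[0,0,0],"turn":0,"fingers":0.2},{"linear":[0,0,0],"turn":0,"fingers":0.2},{"linear":[0,0,0],"turn":0,"fingers":0.2},{"linear":[0,0,0],"turn":0,"fingers":0.2},{"linear":[0,0,0],"turn":0,"fingers":0.2}]' 50
python3 - <<'E'
from h import *
print(np.mean([(cams.read_camera('wrist'),readout.read_state()['ft_force'])[1] for i in range(8)],0).round(2))
E
```

```text
t: 42.75
position: [0.5612, 0.2098, 0.0998]
tcp_rot: [[0.96, -0.281, 0.0], [-0.281, -0.96, 0.0], [0.0, -0.0, -1.0]]
ft_force: [-0.2, 0.1, -2.1]
finger_gap: 0.601
t: 43.55
position: [0.5613, 0.2098, 0.0939]
tcp_rot: [[0.96, -0.281, 0.0], [-0.281, -0.96, 0.0], [0.0, -0.0, -1.0]]
ft_force: [0.2, -0.2, -1.1]
finger_gap: 0.601
[ 0.92  0.24 -0.33]
```

```bash
python3 -m creep '[{"linear":[0,0,1],"turn":0,"fingers":0.2},{"linear":[0,0,0],"turn":0,"fingers":0.2},{"linear":[0,0,0],"turn":0,"fingers":0.2},{"linear":[0,0,0],"turn":0,"fingers":-0.8},{"linear":[0,0,0],"turn":0,"fingers":-0.8},{"linear":[0,0,0],"turn":0,"fingers":-0.8},{"linear":[0,0,0],"turn":0,"fingers":-0.8},{"linear":[0,0,0],"turn":0,"fingers":-0.8}]' 50
python3 - <<'E'
from h import *
print('baseline',np.mean([(cams.read_camera('wrist'),readout.read_state()['ft_force'])[1] for i in range(8)],0).round(2))
E
python3 -m creep '[{"linear":[0,0,-20],"turn":0,"fingers":-0.8},{"linear":[0,0,-40],"turn":0,"fingers":-0.8},{"linear":[0,0,-35],"turn":0,"fingers":-0.8},{"linear":[0,45,0],"turn":0,"fingers":-0.8},{"linear":[0,45,0],"turn":0,"fingers":-0.8},{"linear":[0,45,0],"turn":0,"fingers":-0.8},{"linear":[0,45,0],"turn":0,"fingers":-0.8},{"linear":[0,45,0],"turn":0,"fingers":-0.8}]' 50
python3 - <<'E'
from h import *
from scipy.optimize import least_squares
C={n:cams.get_calibration(n) for n in('top','scene')}; K=6
unz=lambda q,o:(np.array(q)+.5)/K-.5+o
def pan(n,f,thr):
    im=cv2.imread(f'pics/{f}.png'); u=np.array((203,225) if n=='top' else (412,276)); r=36
    a=cv2.resize(im[u[1]-r:u[1]+r,u[0]-r:u[0]+r],None,fx=K,fy=K,interpolation=2); m=(a.min(2)>thr).astype(np.uint8)
    m=cv2.morphologyEx(m,cv2.MORPH_CLOSE,np.ones((25,25))); m=cv2.morphologyEx(m,cv2.MORPH_OPEN,np.ones((61,61)))
    e=cv2.fitEllipse(cv2.convexHull(max(cv2.findContours(m,0,1)[0],key=cv2.contourArea))); print(f,unz(e[0],u-r).round(2),np.round(np.array(e[1])/K,1)); return unz(e[0],u-r)
snap('scene','scene20.png'); snap('top','top20.png'); st()
P={'top':{0:pan('top','top0',160),2:pan('top','top13',160),3:pan('top','top20',160)},'scene':{k:pan('scene',f,138) for k,f in enumerate(('scene0','scene8','scene13','scene20'))}}
rule={'top':(147.67,226.75),'scene':(457.93,274.49)}
def res(v,b0):
    x,y,th,s=v[0],v[1],v[2],v[3:7]; r=[]
    for i,n in enumerate(('top','scene')):
        b=v[7+2*i:9+2*i]
        for k,uv in P[n].items(): r+=list((proj(C[n],[[x,y,.125-s[k]]])[0]+b-uv)/.3)
        r+=list((proj(C[n],[[x-.098*np.sin(th),y+.098*np.cos(th),.145]])[0]+b-rule[n])/.3)+list(b/b0)
    return r
o=least_squares(res,[.556,.208,.1,.01,.018,.026,.034,0,0,0,0],args=(1,)); print('sinks',o.x[3:7].round(4),'sd',np.sqrt(np.diag(np.linalg.inv(o.jac.T@o.jac)))[3:7].round(4))
for n,z in(('top',.1),('scene',.1)):
    for d in spotter.look_for(n,'ring1'): print(n,round(d['conf'],2),np.round(d['rect'],1))
im=cv2.imread('pics/scene20.png')[262:308,425:475]; h=cv2.cvtColor(im,cv2.COLOR_BGR2HSV)
for a in h[15:36,10:34]: print(''.join('O' if 4<p[0]<=22 and p[1]>120 else 'G' if 40<p[0]<90 and p[1]>50 else 'R' if (p[0]<4 or p[0]>165) and p[1]>50 else 'B' if 95<p[0]<130 and p[1]>100 else '.' for p in a))
E
```

```text
t: 44.75
position: [0.5611, 0.2097, 0.0927]
tcp_rot: [[0.96, -0.281, -0.0], [-0.281, -0.96, -0.0], [-0.0, 0.0, -1.0]]
ft_force: [0.2, -0.5, -0.4]
finger_gap: 0.901
baseline [-0.04  0.03 -0.11]
t: 45.95
position: [0.4972, -0.0077, 0.1879]
tcp_rot: [[0.96, -0.281, 0.001], [-0.281, -0.96, -0.0], [0.001, 0.0, -1.0]]
ft_force: [0.8, 0.1, 0.5]
finger_gap: 0.901
t 46.05 p [ 0.4969 -0.0105  0.1879] f [0.22 0.53 0.39] gap 0.902 
R [[0.958, -0.286, -0.0], [-0.286, -0.958, -0.002], [0.0, 0.002, -1.0]] q [-0.26 -0.03  1.83 -0.    1.34  1.6 ]
top0 [202.23 223.6 ] [59.3 60.6]
top13 [203.63 224.46] [58.9 60.3]
top20 [204.39 225.07] [57.8 60.3]
scene0 [412.53 272.48] [43.  52.6]
scene8 [412.01 274.33] [43.2 52.5]
scene13 [411.51 276.32] [43.  52.2]
scene20 [410.84 277.12] [40.5 52.5]
sinks [0.0112 0.0188 0.0267 0.0315] sd [0.0015 0.0017 0.0016 0.0016]
top 0.89 [203.5 222.2  28.   25.8]
top 0.83 [415.1 343.6  21.2  25.8]
top 0.69 [430.4 236.4  24.3  24.5]
top 0.41 [208.  224.9  16.2  18.6]
scene 0.78 [237.2 236.9  21.6  15.9]
scene 0.72 [415.5 274.3  24.2  18.6]
scene 0.72 [310.8 278.9  25.9  19.1]
scene 0.64 [409.2 281.8  14.    9.4]
scene 0.54 [408.3 285.9  10.2  10.5]
scene 0.53 [189.4 240.6  18.   15.3]
scene 0.51 [286.5 181.2  19.7  17.2]
...BBBB.................
....BBB.................
....BB..................
...BBB..................
...BBB..................
...B....................
....OOOO................
..OOOOOOOOOO............
..OOOOOOOO.OO...........
..OOOOOOO...............
.ROOOOOO................
.B.OOOOOO....GGGG.......
.BBROOOOO...OO..GGGGG...
BBBB....OOOOOOOOOO..GGGG
BBBB.......OOOOOOOOOO.GG
BBBBB......R.OOOOOOOO...
BBBBBB........RR.OOOO...
BBBBBBBBB........RR.....
BBBBBBBB................
BBBBBBB.................
BBBBBBB...............B.
```

Run:
```python
from h import *
K=6
for n,fs in (('scene',('scene0','scene8','scene13','scene20')),('top',('top0','top13','top20'))):
  c=cams.get_calibration(n); u=proj(c,[[.565,.29,.1]])[0].round().astype(int); r=26; J=(proj(c,[[.558,.29,.085]])-proj(c,[[.558,.29,.095]]))[0]/10
  T=None
  for f in fs:
    im=cv2.imread(f'pics/{f}.png'); a=cv2.resize(im[u[1]-r:u[1]+r,u[0]-r:u[0]+r],None,fx=K,fy=K,interpolation=2); h=cv2.cvtColor(a,cv2.COLOR_BGR2HSV)
    m=cv2.inRange(h,(5,150,90),(20,255,255)); ys,xs=np.nonzero(m); q=np.array([xs.mean(),ys.mean()])/K
    bb=np.array([xs.min(),ys.min(),xs.max(),ys.max()])/K
    if T is None: T=(q,bb)
    d=q-T[0]; print(f,'centroid shift mm',round(float(d@J/(J@J)),2),'bbox row shift mm',((bb-T[1])[[1,3]]/J[1]).round(1))
st()
```

```text
scene0 centroid shift mm 0.0 bbox row shift mm [0. 0.]
scene8 centroid shift mm 8.46 bbox row shift mm [8.2 7.5]
scene13 centroid shift mm 17.34 bbox row shift mm [17.2 16.4]
scene20 centroid shift mm 25.9 bbox row shift mm [25.4 24.6]
top0 centroid shift mm 0.0 bbox row shift mm [0. 0.]
top13 centroid shift mm 17.74 bbox row shift mm [18.4 11.5]
top20 centroid shift mm 26.4 bbox row shift mm [30.  16.1]
t 46.15 p [ 0.4978 -0.0069  0.1879] f [0.5  0.41 0.07] gap 0.898 
R [[0.959, -0.283, 0.0], [-0.283, -0.959, 0.0], [0.0, -0.0, -1.0]] q [-0.26 -0.03  1.83  0.    1.34  1.6 ]
```

```bash
python3 -c "
from h import *
s=st(); print(np.abs(s['joint_velocities']).max()); ctrl.job_done()"
```

```text
t 46.15 p [ 0.4978 -0.0069  0.1879] f [0.5  0.41 0.07] gap 0.898 
R [[0.959, -0.283, 0.0], [-0.283, -0.959, 0.0], [0.0, -0.0, -1.0]] q [-0.26 -0.03  1.83  0.    1.34  1.6 ]
0.0421465252559015
the job is handed in; nothing more can be done
```

I threaded three steel rings onto the spindle one at a time. Each was set down until the wrist force showed the pan carrying nearly all of its weight, and only then let go. I handed the job in at 46 s with the arm clear. The fourth ring was still on the mat, and nothing else was touched. I could not confirm directly that the pointer is in the green band.

- **Final pan sink:** by feel it is about 33 mm. The pointer moved 25–26 mm from its start, which with the camera estimate of the start height gives up to about 36.5 mm. Both are inside the 25–37 mm band.
- **Readings that disagreed:**
  - The direct camera fit gave 31.5 mm, but the ring stack skewed its outline.
  - The wrist-camera fit at two rings ranged from 20 to 28.5 mm, depending on a camera height error I could not settle.
  - Two rings came out around 26 mm, too close to the lower limit, so I added the third.
- **Not seen by eye:** the 12-picture viewing limit was used up before the third ring went on, so that state was only measured from images.
- **Fingertips:** they sat about 30 mm further back than the stated tool geometry, so I found the grasp height by feel.

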